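Bring the marked specimen spot under the tester needle

TASK

Lift the specimen carrier with the round specimen out of its tray by its upright fin, set it down gently on the open end of the needle tester's stone base, short of the needle, and let go. Then take it again by its tail end and slide it along the stone until the white dot on the specimen lies right under the needle's point, and leave it lying flat there. Do not bump the needle, and leave the other carrier and everything else on the bench where they are.

Things in the scene. Friction and masses are not known exactly. Their poses are not given: they have to be found in the camera images.
- carrier: Aluminium plate 170 x 50 x 12 mm (x, y, z) with an upright fin at its middle, 40 (x) x 12 (y) mm, rising 30 mm above the plate's top. A flat round black specimen, 38 mm across, near its +x end; -x end: the tail. Origin: centre of the plate's underside. 0.32 kg. In the tray only the fin can be gripped; the fin is too near the dot for a gripper to fit beside the tester's head.
- spot (a point): The marked spot: centre of the white dot, 10 mm across, on the round specimen; on the plate's top face at carrier x = +45 mm, y = +6 mm, z = 12 mm.
- tail (a point): Point on the top face of the carrier's plain tail, at carrier x = -65 mm, y = 0, z = 12 mm (20 mm from the tail's end edge).
- tester: Needle tester, fixed: stone base 160 (x) x 380 (y) x 40 mm high; column of 30 mm diameter at y = +150 mm (foot 54 mm), carrying a cream head 60 x 60 mm over y = +50 mm, from 115 to 225 mm above the table. The open end is towards -y; the carrier fits with its specimen end towards the column. Origin: centre of the base's underside.
- needle_tip (a point): The needle's point, fixed: 58 mm above the table (18 mm above the stone, 6 mm above the carrier's plate), at tester x = 0, y = +50 mm. The needle widens upward to 9 mm at 30 mm above the point and to 36 mm under the head.
- tray: Grey shallow tray, fixed, 184 x 64 x 14 mm, walls and floor 4 mm, in which the carrier starts (rim 2 mm below the plate's top, 3 mm gaps at the sides). Origin: centre of the underside.
- spare: The other carrier, same plate and fin but with a square black specimen and no dot; it lies in a second equal tray beside the first (which is left or right varies). Leave it alone. Origin as for the carrier.
- dish: Glass dish, 70 mm across, 15 mm high; leave it alone. Origin: centre of its underside.
- dropper: Amber dropper bottle, 36 mm across, 75 mm high; leave it alone. Origin: centre of its underside.
- pencil: Pencil lying flat, 165 mm long (x), 8 mm thick; leave it alone. Origin: middle, underside.
- slidebox: Slide box 75 x 65 x 34 mm; leave it alone. Origin: centre of its underside.
- tweezers: Steel tweezers lying flat, 120 mm long (x), 6 mm high; leave them alone. Origin: middle, underside.
- loupe: Steel hand loupe, 40 mm across, 40 mm high; leave it alone. Origin: centre of its underside.
- needle: The needle itself, fixed under the tester's head, delicate; origin at its point.
There are look-alikes about, which are no part of the job. What is shaped like the carrier but orange or pink is not meant.

How it is judged:
On the way, in this order (a step that is already met when the one before it is completed fails the run):
1. the carrier lies flat on the stone base, let go, with the dot still more than 20 mm short of the needle (z of carrier in the frame of tester between 0.036 and 0.044 m and angle between carrier's own z axis and vertical below 0.06 rad and contact force between the fingers and carrier below 0.3 N and horizontal distance between spot and needle_tip above 0.02 m and linear speed of carrier below 0.03 m/s), for 0.2 s.
2. the carrier is taken by its tail on the stone, fingers within 50 mm of the tail point, before the dot is under the needle (z of carrier in the frame of tester between 0.036 and 0.044 m and angle between carrier's own z axis and vertical below 0.06 rad and contact force between the fingers and carrier above 1 N and distance between the grasp point and tail below 0.05 m and horizontal distance between spot and needle_tip above 0.01 m), for 0.05 s.
At the end, for the whole second after the job is handed in: The carrier lies flat and at rest on the stone base (within 4 mm of its surface, tilted under 0.06 rad), let go, with the centre of the white dot within 5 mm, seen from above, of the needle's point (z of carrier in the frame of tester between 0.036 and 0.044 m and angle between carrier's own z axis and vertical below 0.06 rad and horizontal distance between spot and needle_tip below 0.005 m and linear speed of carrier below 0.01 m/s); the robot touches nothing.
It fails at once if the needle is bumped (over 5 N) (contact force between needle and anything else above 5 N).
It fails at once if the carrier is slammed or dropped onto the tester (over 60 N) (contact force between carrier and tester above 60 N).
It fails at once if the other carrier is moved by more than 15 mm (distance of spare from where it was at the start of the episode above 0.015 m).
It fails at once if something else on the bench is moved by more than 20 mm (distance of any of dish, dropper, pencil, slidebox, tweezers, loupe from where it was at the start of the episode above 0.02 m).
It also fails if it takes over 45 s, if anything falls off the work surface, if the arm or the gripper's body presses on something with over 40 N, if the wrist force passes 120 N, or if a joint passes its speed limit or range.

ROBOT

A 7-joint arm with a two-finger parallel gripper is mounted at the origin on the work surface. World frame = base frame: x ahead of the robot, y to its left, z up, the work surface at z = 0. Lengths are in m, angles in rad, forces in N, time in s.
With the tool pointing down it reaches from about 0.425 to 0.925 m from the base axis. Payload 6.8 kg.
Tool frame: the origin (TCP) lies on the centre line of the jaws, within the pads' length; the fingertips stand 19 mm ahead of it and the grasp point (between the pads) is the TCP (tcp_to_tips is the distance from the TCP to the fingertips, in m); x points along the fingers, y is the direction in which the jaws open and shut, and the axes are right-handed (so a half turn about x gives the same grasp; the last joint's range is limited). The gripper opens to 85 mm and grips with 20 to 120 N. Pads are 22 mm wide; open, the fingers measure 114 mm over their backs; the gripper's body (76 mm by 85 mm) begins 54 mm behind the grasp point. The pads swing forward as they close: fully open they stand 13 mm farther back than shut.
Start: joints at [-1.323, 0.477, 0.022, 1.555, -0.011, 1.109, -0.083], TCP at [0.235, 0.633, 0.25] pointing down, gripper open.
Joint ranges: [-2.96, 2.96], [-0.34, 2.1], [-1.41, 1.46], [0.24, 2.44], [-1.37, 4.51], [0.17, 1.92], [-2.96, 2.96]. Speed limits (rad/s): [2.39, 2.39, 3.14, 3.14, 3.14, 3.14, 3.14].

INTERFACE

Orientations are given as a unit quaternion [w, x, y, z].
In Python, from station import get_obs, read_camera, hand_in, spot_in, cut_out, tcp_to_tips gives the robot as it stands.
- The arm moves only by the shell command python3 -m jog 'ROWS' [FORCE]. ROWS is JSON, a list of rows, each an object of numbers: "gripper": the closure, from 0 (fully open) to 1 (shut); "dx", "dy", "dz": the shift along the world's x, y, z in m; "rx", "ry", "rz": the turn, a rotation vector about the world's x, y, z in degrees. In form: [{"gripper": .., "dx": .., "dy": .., "dz": .., "rx": .., "ry": .., "rz": ..}, ...]. A call has 1 to 10 rows; each row is the pose to reach, as a shift and turn from the pose commanded when the call began; what a row does not reach only later rows make up. A row lasts 1/10 s, in which the tool goes at most 50 mm and 8.59 degrees, less where a joint would pass 70% of its speed; a pose out of reach is approached as far as the arm can. A call with a gripper value outside its range is refused whole. The fingers move at their own pace and stop on an object; FORCE is the grip in N (left out, the last holds). Time passes only in rows, so rows that repeat a pose let the fingers close. It gives the time, the measured TCP pose, the force and the opening at its end, in the units of the state.
- get_obs(): the state, without advancing time (a new reading comes with each control period).
- read_camera(name): name is "side" or "top"; returns a dict with "pixels" (420x560x3 uint8, blue, green, red), "range_z" (420x560 float32, m along the optical axis (not along the pixel's ray), 0 where there is no reading), "camera_matrix" (3x3 intrinsics, pixels), "D" ([k1, k2, p1, p2, k3] as OpenCV has them; the pictures are not rectified), "cam_to_world" (4x4, takes a point from camera to world coordinates). Camera axes: x right, y down, z forward; pixel columns grow to the right and rows downward; lengths in m; the calibration is good to about 2 mm. A picture is of the moment at which its call begins.
- hand_in(): hands the job in, once; it reports no verdict.
Trained networks look in the newest picture that a camera, given by its name, has taken for a name from the list of things; names that differ only in an ending like _2 or _b are one class to them, and where a whole thing is asked for, a point or a joint stands for the part that bears it (a point fixed in the world has none). Each returns a list of dicts, best first, with "conf" (0 to 1); they miss things now and then, are a little off and sometimes report something else, mostly with a low value. They report only what shows in the picture. A call takes as long as a camera call. They do not tell look-alikes from the thing itself.
- spot_in(camera, label): "box" ([centre column, centre row, width, height] in pixels, round what is visible of it).
- cut_out(camera, label): "mask" (420x560 bool, what is visible of it) and "box" ([centre column, centre row, width, height] in pixels, round what is visible of it).
The state is a dict: "t": time; "q": joint angles; "joint_vel": joint speeds; "joint_torque": joint torques, N m; "eef_pos": TCP position; "tool_rot": TCP orientation; "contact_force": force on the tool from outside, world axes, zero at the start; "torque": the same for the moment, N m; "gripper_width": opening from 0.0 (shut) to 1.0 (fully open).
Only numpy, scipy, OpenCV 4.12 (cv2) and the standard library are available. Lean on these libraries where they do the work, as an engineer would, in place of code of your own. Each camera call takes 0.05 s, during which the arm holds its last target. There are 200 camera calls.

## Working session

There is one attempt and no reset: what is moved stays moved. The work goes in short steps, Python scripts to look and compute and a shell command to move; the robot and the scene stay as the last step left them, time stands still between calls to the robot, and variables do not carry over. Pictures are saved under pics/ and viewed, about 8 in all and at most 12, crops included, and the job is handed in when it is done.

```bash
mkdir -p pics; cat > h.py <<'E'
import numpy as np, cv2
from station import *
def world(c,u,v,z=None):
    """pixel -> world; using range, or intersect with plane z"""
    K=np.array(c["camera_matrix"]);D=np.array(c["D"]);T=np.array(c["cam_to_world"])
    n=cv2.undistortPoints(np.array([[[u,v]]],float),K,D)[0,0]
    d=T[:3,:3]@np.array([n[0],n[1],1]);o=T[:3,3]
    if z is None: s=float(c["range_z"][int(round(v)),int(round(u))])
    else: s=(z-o[2])/d[2]
    return o+s*d
def proj(c,p):
    T=np.linalg.inv(np.array(c["cam_to_world"]))
    r,_=cv2.Rodrigues(T[:3,:3])
    return cv2.projectPoints(np.array([p],float),r,T[:3,3],np.array(c["camera_matrix"]),np.array(c["D"]))[0][0,0]
E
python3 - <<'E'
from h import *
o=get_obs();print(o["t"],o["eef_pos"],o["tool_rot"],tcp_to_tips)
for n in("top","side"):
    c=read_camera(n);cv2.imwrite(f"pics/{n}0.png",c["pixels"])
    print(n,np.round(c["cam_to_world"],3).tolist(),np.round(c["camera_matrix"],1).tolist())
    for l in("carrier","spot","tester","tray","spare","tail"):
        for d in spot_in(n,l)[:4]:
            b=d["box"];print(l,round(d["conf"],2),np.round(b,1),np.round(world(c,b[0],b[1]),3))
E
```

```text
0.0 [0.23493084 0.63220055 0.24932113] [ 0.69586982  0.12447917  0.69602354 -0.12578299] 0.019
top [[-0.027, -0.991, 0.128, 0.341], [-1.0, 0.027, 0.004, -0.034], [-0.008, -0.128, -0.992, 1.404], [0.0, 0.0, 0.0, 1.0]] [[504.4, 0.0, 281.1], [0.0, 504.4, 211.5], [0.0, 0.0, 1.0]]
carrier 0.91 [451.4 273.1  43.3  59.3] [ 0.339 -0.486  0.016]
carrier 0.78 [354.6 301.2  47.   65.1] [ 0.272 -0.216  0.045]
carrier 0.72 [341.4 215.8  31.8  64.3] [ 0.501 -0.191  0.044]
carrier 0.17 [399.9 214.4  21.1  59.6] [ 0.5   -0.35   0.042]
spot 0.98 [341.4 215.7  30.   61.3] [ 0.501 -0.191  0.044]
spot 0.68 [356.4 301.8  46.2  56.5] [ 0.27  -0.222  0.04 ]
spot 0.68 [453.1 275.2  43.3  61.6] [ 0.333 -0.482  0.043]
tray 0.86 [342.4 215.2  31.1  67.5] [ 0.502 -0.193  0.047]
tray 0.46 [339.  214.1  31.6  62.4] [ 0.509 -0.188  0.016]
spare 0.59 [399.4 217.1  20.6  60.9] [ 0.492 -0.347  0.048]
spare 0.16 [226.2 182.6 158.1  76.1] [0.603 0.121 0.036]
tail 0.93 [342.6 216.2  28.7  64.1] [ 0.5   -0.194  0.043]
tail 0.89 [454.  273.2  45.8  55.7] [ 0.339 -0.486  0.038]
tail 0.68 [357.8 299.1  47.3  61.6] [ 0.276 -
[... 273 characters left out ...]
 [193.8 299.8  71.6  45. ] [ 0.274 -0.23   0.013]
carrier 0.64 [223.5 399.4  81.7  41.1] [ 0.338 -0.5    0.034]
spot 0.93 [226.  399.3  81.2  41.4] [ 0.343 -0.503  0.04 ]
spot 0.62 [195.9 298.7  66.   49. ] [ 0.278 -0.225  0.008]
spot 0.56 [287.8 278.2  68.   32.4] [ 0.509 -0.205  0.028]
tray 0.61 [287.  282.4  77.2  48. ] [ 0.506 -0.208  0.014]
spare 0.66 [289.6 280.3  68.1  32.2] [ 0.513 -0.204  0.017]
spare 0.62 [292.2 334.3  76.2  25.4] [ 0.5   -0.357  0.019]
tail 0.85 [222.3 397.4  83.7  44.4] [ 0.336 -0.497  0.038]
tail 0.58 [193.1 301.5  68.6  45. ] [ 0.272 -0.234  0.011]
tail 0.57 [286.6 280.5  69.5  29.2] [ 0.505 -0.207  0.021]
tail 0.23 [268.  128.2  55.7   3.7] [0.521 0.436 0.002]
```

```bash
python3 - <<'E'
import cv2
a=cv2.imread("pics/top0.png");b=cv2.imread("pics/side0.png")
cv2.imwrite("pics/top0b.png",cv2.resize(a,(800,600),interpolation=3))
cv2.imwrite("pics/side0b.png",cv2.resize(b,(800,600),interpolation=3))
E
```

```text
(no output)
```

View pics/top0b.png

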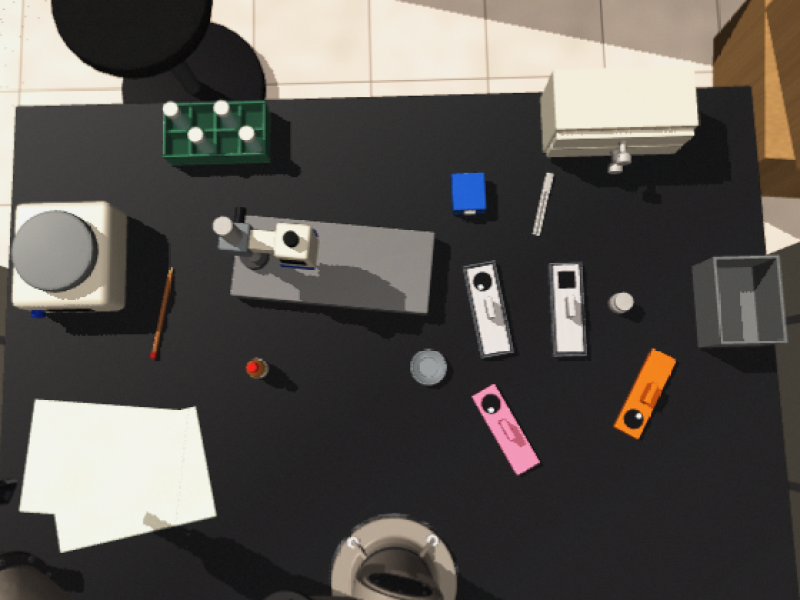

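View pics/side0b.png

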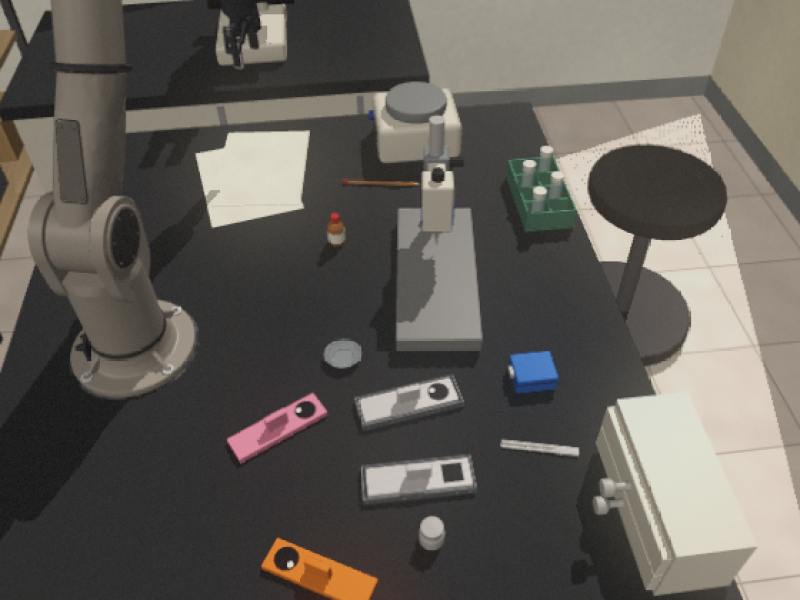

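Candidates in the top picture (native px): the aluminium round-specimen carrier is at (341,216). The aluminium square-specimen one at (399,216) is the spare, and pink (354,301) and orange (452,275) are look-alikes. I choose (341,216). The tester's open end is at about (303,190) and its column at about (180,180).

```bash
cat >> h.py <<'E'
def cloud(c):
    h,w=c["range_z"].shape
    uv=np.stack(np.meshgrid(np.arange(w),np.arange(h)),-1).reshape(-1,1,2).astype(float)
    n=cv2.undistortPoints(uv,np.array(c["camera_matrix"]),np.array(c["D"]))[:,0]
    z=c["range_z"].reshape(-1,1)
    T=np.array(c["cam_to_world"])
    P=np.hstack([n*z,z])@T[:3,:3].T+T[:3,3]
    P[z[:,0]<=0]=np.nan
    return P.reshape(h,w,3)
def planar(c,mask,z):
    v,u=np.nonzero(mask)
    n=cv2.undistortPoints(np.stack([u,v],-1)[:,None].astype(float),np.array(c["camera_matrix"]),np.array(c["D"]))[:,0]
    T=np.array(c["cam_to_world"]);d=np.c_[n,np.ones(len(n))]@T[:3,:3].T;o=T[:3,3]
    return (o+d*((z-o[2])/d[:,2])[:,None])[:,:2]
E
python3 - <<'E'
from h import *
for n in("top","side"):
    c=read_camera(n);P=cloud(c);im=c["pixels"]
    m=(np.abs(P[...,2]-.04)<.012)&(P[...,0]>.4)&(P[...,0]<.8)&(P[...,1]>-.14)&(P[...,1]<.4)
    k,lab,st,_=cv2.connectedComponentsWithStats(m.astype(np.uint8))
    i=1+st[1:,4].argmax();m=lab==i
    print(n,"stone z med",np.median(P[m][:,2]),m.sum())
    X=planar(c,m,.04).astype(np.float32)
    r=cv2.minAreaRect(X);print("stone rect",r,np.round(cv2.boxPoints(r),4).tolist())
    # carrier plate: bright pixels
    m=(im.min(2)>110)&(P[...,0]>.38)&(P[...,0]<.62)&(P[...,1]>-.28)&(P[...,1]<-.10)&(P[...,2]<.03)
    k,lab,st,_=cv2.connectedComponentsWithStats(m.astype(np.uint8),connectivity=8)
    i=1+st[1:,4].argmax();m=lab==i
    X=planar(c,m,.016).astype(np.float32);r=cv2.minAreaRect(X)
    print("plate",np.median(P[m][:,2]),r,np.round(cv2.boxPoints(r),4).tolist())
    f=(P[...,0]>.42)&(P[...,0]<.58)&(P[...,1]>-.26)&(P[...,1]<-.13)&(P[...,2]>.036)&(P[...,2]<.06)
    if f.sum()>3: X=planar(c,f,.046).astype(np.float32);print("fin",f.sum(),np.median(P[f],0),cv2.minAreaRect(X))
    a=[(300,170,90,90),(235,235,110,110)][n=="side"];x,y,w,h=a
    cv2.imwrite(f"pics/{n}c.png",cv2.resize(im[y:y+h,x:x+w],(500,500),interpolation=cv2.INTER_NEAREST))
cv2.imwrite("pics/cc.png",cv2.resize(np.hstack([cv2.imread("pics/topc.png"),cv2.imread("pics/sidec.png")]),(800,400)))
E
```

```text
top stone z med 0.04020110656797926 6349
stone rect ((0.5966190099716187, 0.10169340670108795), (0.3788333833217621, 0.16095057129859924), 83.01581573486328) [[0.4936999976634979, -0.07649999856948853], [0.6535000205039978, -0.09610000252723694], [0.6995000243186951, 0.2799000144004822], [0.5397999882698059, 0.2994999885559082]]
plate 0.015977505833370653 ((0.5035849213600159, -0.19379055500030518), (0.16951879858970642, 0.05190643295645714), 9.494192123413086) [[0.4156999886035919, -0.18219999969005585], [0.4242999851703644, -0.23340000212192535], [0.5914999842643738, -0.2054000049829483], [0.5828999876976013, -0.1542000025510788]]
fin 69 [ 0.50324664 -0.19486037  0.04581432] ((0.5030515193939209, -0.19467832148075104), (0.03942102938890457, 0.012761748395860195), 8.787985801696777)
side stone z med 0.03829594109428236 4866
stone rect ((0.5970979332923889, 0.0901951715350151), (0.387706995010376, 0.15933872759342194), 82.9997329711914) [[0.4943999946117401, -0.0925000011920929], [0.6524999737739563, -0.11190000176429749], [0.6998000144958496, 0.2728999853134155], [0.5415999889373779, 0.2922999858856201]]
plate 0.014102517768324718 ((0.5043233633041382, -0.1987796276807785), (0.1819177120923996, 0.059757865965366364), 8.634393692016602) [[0.4099000096321106, -0.18289999663829803], [0.4189000129699707, -0.24199999868869781], [0.5986999869346619, -0.21469999849796295], [0.5898000001907349, -0.15559999644756317]]
fin 86 [ 0.50432451 -0.2006951   0.04349472] ((0.5042199492454529, -0.20322072505950928), (0.03980365768074989, 0.018169494345784187), 10.122879981994629)
```

View pics/cc.png

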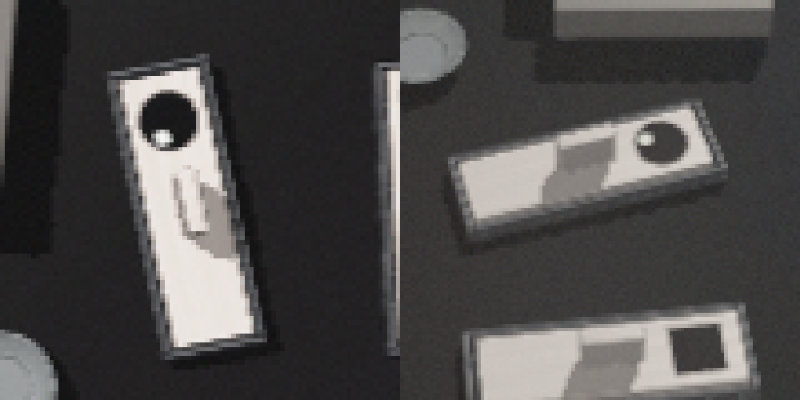

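The crop confirms the choice: the aluminium plate with the round black specimen and white dot, specimen end towards +x. Plate size comes out at 170x52 mm and stone at 379x161 mm, both as given. Next I work out the moves.

```bash
python3 - <<'E'
from h import *
from scipy.spatial.transform import Rotation as R
o=get_obs();q=o["tool_rot"];M=R.from_quat([q[1],q[2],q[3],q[0]]).as_matrix();print(np.round(M,3),o["eef_pos"])
print("yaw of tool y",np.degrees(np.arctan2(M[1,1],M[0,1])))
C=np.array([.5968,.1015]);a=np.radians(83);y=np.array([np.cos(a),np.sin(a)]);l=np.array([-y[1],y[0]])
tip=C+.05*y;fin=tip-.045*y-.006*l
print("tip",tip,"final origin",fin,"drop origin",fin-.085*y,"slide",.085*y)
c=read_camera("side");print("tip px side",proj(c,[*tip,.058]))
for l in("needle","needle_tip"):
  for d in spot_in("side",l)[:3]: print(l,d["conf"],d["box"])
E
```

```text
[[ 0.     0.348  0.937]
 [ 0.     0.937 -0.348]
 [-1.     0.    -0.   ]] [0.2351334  0.63275214 0.25034688]
yaw of tool y 69.61430888246707
tip [0.60289347 0.15112731] final origin [0.60336462 0.10573151] drop origin [0.59300573 0.02136509] slide [0.01035889 0.08436642]
tip px side [304.71625359 170.16580818]
needle 0.24 [237.1, 161.5, 10.0, 19.4]
needle_tip 0.39 [237.2, 159.3, 7.9, 20.7]
```

```bash
r='{"gripper":0,"dx":0.185,"dy":-0.412,"dz":0,"rx":0,"ry":0,"rz":-75}'; python3 -m jog '[{"gripper":0,"dx":0.185,"dy":-0.412,"dz":0,"rx":0,"ry":0,"rz":-75},{"gripper":0,"dx":0.185,"dy":-0.412,"dz":0,"rx":0,"ry":0,"rz":-75},{"gripper":0,"dx":0.185,"dy":-0.412,"dz":0,"rx":0,"ry":0,"rz":-75},{"gripper":0,"dx":0.185,"dy":-0.412,"dz":0,"rx":0,"ry":0,"rz":-75},{"gripper":0,"dx":0.185,"dy":-0.412,"dz":0,"rx":0,"ry":0,"rz":-75},{"gripper":0,"dx":0.185,"dy":-0.412,"dz":0,"rx":0,"ry":0,"rz":-75},{"gripper":0,"dx":0.185,"dy":-0.412,"dz":0,"rx":0,"ry":0,"rz":-75},{"gripper":0,"dx":0.185,"dy":-0.412,"dz":0,"rx":0,"ry":0,"rz":-75},{"gripper":0,"dx":0.185,"dy":-0.412,"dz":0,"rx":0,"ry":0,"rz":-75},{"gripper":0,"dx":0.185,"dy":-0.412,"dz":0,"rx":0,"ry":0,"rz":-75}]' 40
```

```text
t: 1.95
eef_pos: [0.4226, 0.2141, 0.2508]
tool_rot: [0.473, 0.526, 0.472, -0.526]
contact_force: [-0.3, 0.1, 1.0]
gripper_width: 0.998
```

```bash
python3 -m jog '[{"dx":0.082,"dy":-0.41,"rz":-75.2},{"dx":0.082,"dy":-0.41,"rz":-75.2},{"dx":0.082,"dy":-0.41,"rz":-75.2},{"dx":0.082,"dy":-0.41,"rz":-75.2},{"dx":0.082,"dy":-0.41,"rz":-75.2},{"dx":0.082,"dy":-0.41,"rz":-75.2},{"dx":0.082,"dy":-0.41,"rz":-75.2},{"dx":0.082,"dy":-0.41,"rz":-75.2},{"dx":0.082,"dy":-0.41,"rz":-75.2},{"dx":0.082,"dy":-0.41,"rz":-75.2}]'
python3 -m jog '[{"dz":-0.05},{"dz":-0.1},{"dz":-0.1},{"dz":-0.1}]'
python3 - <<'E'
from h import *
from scipy.spatial.transform import Rotation as R
for i in range(2):
    c=read_camera("side")
    o=get_obs();q=o["tool_rot"];M=R.from_quat([q[1],q[2],q[3],q[0]]).as_matrix()
    print(o["eef_pos"],np.degrees(np.arctan2(M[1,1],M[0,1])),M[:,0],o["q"])
im=c["pixels"];cv2.imwrite("pics/a1.png",cv2.resize(im[180:340,200:400],(800,640))[:600])
E
```

```text
[0.42149615 0.21734732 0.25074586] -5.782480130075764 [ 7.52531874e-04  2.15125761e-04 -9.99999694e-01] [-0.994053    0.14141421  0.42950718  2.04258862 -0.07090598  0.97070777
 -0.62921142]
[0.42065324 0.21971005 0.25064441] -5.534888060152169 [ 4.41220869e-04  7.43932454e-04 -9.99999626e-01] [-0.99581714  0.14215196  0.42635951  2.04183449 -0.07152681  0.97060154
 -0.62946406]$[0]: bad value
$[0]: bad value
```

View pics/a1.png

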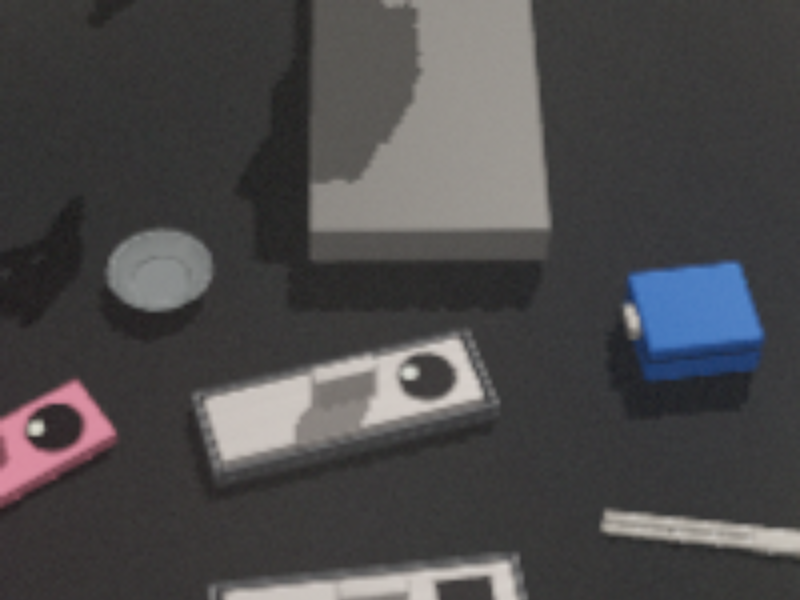

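```bash
python3 -m jog '[{"gripper":0,"dx":0.083,"dy":-0.415,"dz":0,"rx":0,"ry":0,"rz":-75.2},{"gripper":0,"dx":0.083,"dy":-0.415,"dz":0,"rx":0,"ry":0,"rz":-75.2},{"gripper":0,"dx":0.083,"dy":-0.415,"dz":0,"rx":0,"ry":0,"rz":-75.2},{"gripper":0,"dx":0.083,"dy":-0.415,"dz":0,"rx":0,"ry":0,"rz":-75.2},{"gripper":0,"dx":0.083,"dy":-0.415,"dz":0,"rx":0,"ry":0,"rz":-75.2},{"gripper":0,"dx":0.083,"dy":-0.415,"dz":0,"rx":0,"ry":0,"rz":-75.2},{"gripper":0,"dx":0.083,"dy":-0.415,"dz":0,"rx":0,"ry":0,"rz":-75.2},{"gripper":0,"dx":0.083,"dy":-0.415,"dz":0,"rx":0,"ry":0,"rz":-75.2},{"gripper":0,"dx":0.083,"dy":-0.415,"dz":0,"rx":0,"ry":0,"rz":-75.2},{"gripper":0,"dx":0.083,"dy":-0.415,"dz":0,"rx":0,"ry":0,"rz":-75.2}]'
python3 -m jog '[{"gripper":0,"dx":0,"dy":0,"dz":-0.05,"rx":0,"ry":0,"rz":0},{"gripper":0,"dx":0,"dy":0,"dz":-0.1,"rx":0,"ry":0,"rz":0},{"gripper":0,"dx":0,"dy":0,"dz":-0.13,"rx":0,"ry":0,"rz":0},{"gripper":0,"dx":0,"dy":0,"dz":-0.13,"rx":0,"ry":0,"rz":0},{"gripper":0,"dx":0,"dy":0,"dz":-0.13,"rx":0,"ry":0,"rz":0}]'
python3 - <<'E'
from h import *
from scipy.spatial.transform import Rotation as R
for i in range(1):
    c=read_camera("side")
    o=get_obs();q=o["tool_rot"];M=R.from_quat([q[1],q[2],q[3],q[0]]).as_matrix()
    print(o["eef_pos"],np.degrees(np.arctan2(M[1,1],M[0,1])),M[:,0],o["q"],o["t"])
im=c["pixels"];cv2.imwrite("pics/a2.png",cv2.resize(im[180:340,200:400],(750,600)))
E
```

```text
t: 3.05
eef_pos: [0.504, -0.1965, 0.2504]
tool_rot: [0.057, 0.705, 0.056, -0.705]
contact_force: [1.1, -0.9, -0.3]
gripper_width: 0.996
t: 3.55
eef_pos: [0.5038, -0.1929, 0.1207]
tool_rot: [-0.059, -0.704, -0.059, 0.705]
contact_force: [0.4, 0.1, 1.0]
gripper_width: 1.001
[ 0.50451329 -0.19351285  0.12165907] -80.44543400325188 [ 1.91863861e-03 -4.25988299e-05 -9.99998159e-01] [-0.30085998  0.51742722  0.7202707   2.0266291  -0.48837519  0.77067217
 -0.68978628] 3.6
```

View pics/a2.png

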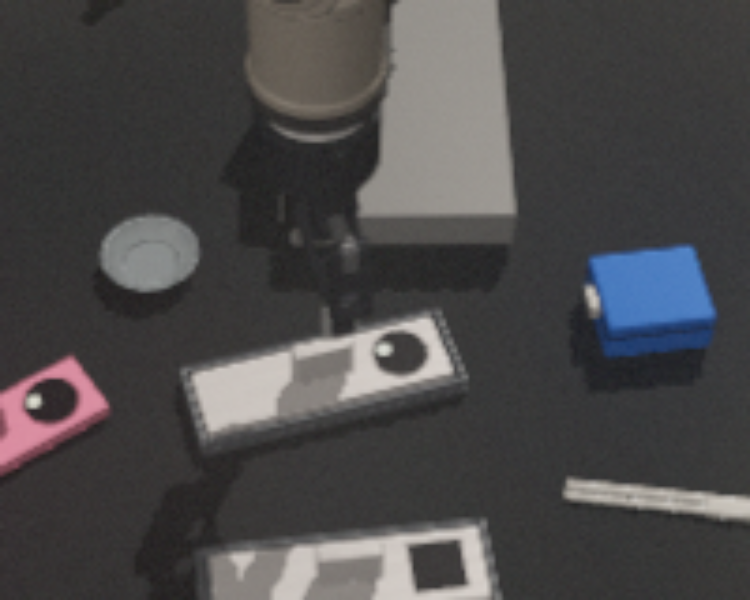

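The gripper hangs over the carrier, with its fingers at about crop (335,310), in line with the fin at (320,350). I descend and grip the fin.

```bash
python3 -m jog '[{"gripper":0,"dx":0,"dy":0,"dz":-0.04,"rx":0,"ry":0,"rz":0},{"gripper":0,"dx":0,"dy":0,"dz":-0.07,"rx":0,"ry":0,"rz":0},{"gripper":0,"dx":0,"dy":0,"dz":-0.079,"rx":0,"ry":0,"rz":0},{"gripper":0,"dx":0,"dy":0,"dz":-0.079,"rx":0,"ry":0,"rz":0},{"gripper":0.6,"dx":0,"dy":0,"dz":-0.079,"rx":0,"ry":0,"rz":0},{"gripper":0.6,"dx":0,"dy":0,"dz":-0.079,"rx":0,"ry":0,"rz":0},{"gripper":0.6,"dx":0,"dy":0,"dz":-0.079,"rx":0,"ry":0,"rz":0}]' 50
python3 -m jog '[{"gripper":1,"dx":0,"dy":0,"dz":0,"rx":0,"ry":0,"rz":0},{"gripper":1,"dx":0,"dy":0,"dz":0,"rx":0,"ry":0,"rz":0},{"gripper":1,"dx":0,"dy":0,"dz":0,"rx":0,"ry":0,"rz":0},{"gripper":1,"dx":0,"dy":0,"dz":0,"rx":0,"ry":0,"rz":0},{"gripper":1,"dx":0,"dy":0,"dz":0,"rx":0,"ry":0,"rz":0},{"gripper":1,"dx":0,"dy":0,"dz":0,"rx":0,"ry":0,"rz":0}]' 50
```

```text
t: 4.3
eef_pos: [0.504, -0.1945, 0.0426]
tool_rot: [0.058, 0.706, 0.058, -0.704]
contact_force: [0.1, 0.2, -0.7]
gripper_width: 0.513
t: 4.9
eef_pos: [0.5036, -0.1946, 0.0419]
tool_rot: [0.058, 0.705, 0.058, -0.704]
contact_force: [0.4, 0.5, 5.4]
gripper_width: 0.133
```

```bash
python3 -m jog '[{"gripper":1,"dx":0,"dy":0,"dz":0.02,"rx":0,"ry":0,"rz":0},{"gripper":1,"dx":0,"dy":0,"dz":0.05,"rx":0,"ry":0,"rz":0},{"gripper":1,"dx":0,"dy":0,"dz":0.08,"rx":0,"ry":0,"rz":0},{"gripper":1,"dx":0,"dy":0,"dz":0.1,"rx":0,"ry":0,"rz":0},{"gripper":1,"dx":0,"dy":0,"dz":0.1,"rx":0,"ry":0,"rz":0}]'
python3 -m jog '[{"gripper":1,"dx":0.009,"dy":0.021,"dz":0,"rx":0,"ry":0,"rz":7.4},{"gripper":1,"dx":0.018,"dy":0.041,"dz":0,"rx":0,"ry":0,"rz":14.7},{"gripper":1,"dx":0.026,"dy":0.062,"dz":0,"rx":0,"ry":0,"rz":22.1},{"gripper":1,"dx":0.035,"dy":0.082,"dz":0,"rx":0,"ry":0,"rz":29.4},{"gripper":1,"dx":0.044,"dy":0.103,"dz":0,"rx":0,"ry":0,"rz":36.8},{"gripper":1,"dx":0.053,"dy":0.124,"dz":0,"rx":0,"ry":0,"rz":44.2},{"gripper":1,"dx":0.062,"dy":0.144,"dz":0,"rx":0,"ry":0,"rz":51.5},{"gripper":1,"dx":0.07,"dy":0.165,"dz":0,"rx":0,"ry":0,"rz":58.9},{"gripper":1,"dx":0.079,"dy":0.185,"dz":0,"rx":0,"ry":0,"rz":66.2},{"gripper":1,"dx":0.088,"dy":0.206,"dz":0,"rx":0,"ry":0,"rz":73.6}]'
python3 -m jog '[{"gripper":1,"dx":0,"dy":0,"dz":0,"rx":0,"ry":0,"rz":0},{"gripper":1,"dx":0,"dy":0,"dz":-0.02,"rx":0,"ry":0,"rz":0},{"gripper":1,"dx":0,"dy":0,"dz":-0.04,"rx":0,"ry":0,"rz":0},{"gripper":1,"dx":0,"dy":0,"dz":-0.05,"rx":0,"ry":0,"rz":0},{"gripper":1,"dx":0,"dy":0,"dz":-0.055,"rx":0,"ry":0,"rz":0},{"gripper":1,"dx":0,"dy":0,"dz":-0.055,"rx":0,"ry":0,"rz":0},{"gripper":1,"dx":0,"dy":0,"dz":-0.055,"rx":0,"ry":0,"rz":0}]'
python3 - <<'E'
from h import *
from scipy.spatial.transform import Rotation as R
c=read_camera("side")
o=get_obs();q=o["tool_rot"];M=R.from_quat([q[1],q[2],q[3],q[0]]).as_matrix()
print(o["eef_pos"],np.degrees(np.arctan2(M[1,1],M[0,1])),o["contact_force"],o["t"])
im=c["pixels"];cv2.imwrite("pics/a3.png",cv2.resize(im[120:280,200:400],(750,600)))
E
```

```text
t: 5.4
eef_pos: [0.5042, -0.1947, 0.1431]
tool_rot: [0.058, 0.706, 0.058, -0.703]
contact_force: [0.4, -0.1, -3.6]
gripper_width: 0.128
t: 6.4
eef_pos: [0.59, 0.0127, 0.1392]
tool_rot: [-0.469, -0.527, -0.471, 0.529]
contact_force: [1.2, -0.7, -4.1]
gripper_width: 0.132
t: 7.1
eef_pos: [0.5915, 0.0116, 0.0867]
tool_rot: [0.469, 0.53, 0.468, -0.529]
contact_force: [0.6, -0.9, -3.5]
gripper_width: 0.132
[0.59169559 0.01165723 0.08699255] -7.000440834941211 [ 0.22897314  0.62657709 -3.5882113 ] 7.15
```

View pics/a3.png

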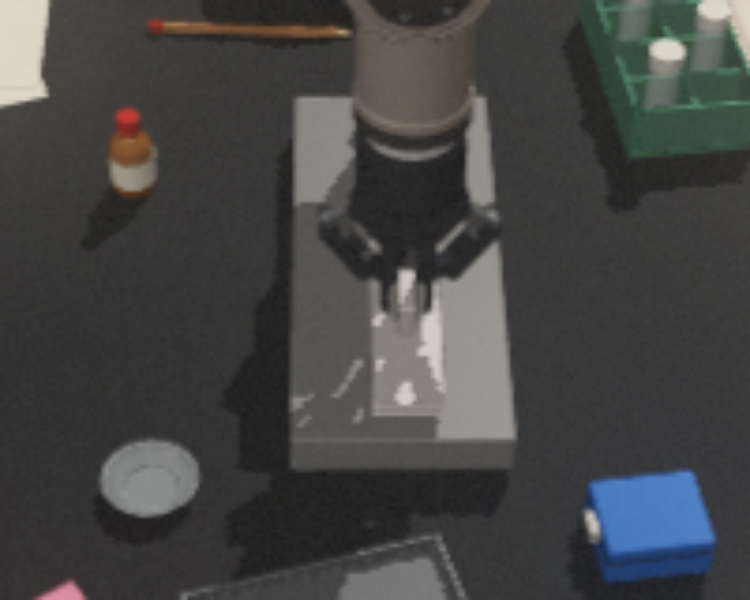

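The carrier hangs level in the fin grip (tail at crop (405,400)), aligned over the open end of the stone. I lower it gently.

```bash
python3 -m jog '[{"gripper":1,"dx":0,"dy":0,"dz":-0.003,"rx":0,"ry":0,"rz":0},{"gripper":1,"dx":0,"dy":0,"dz":-0.005,"rx":0,"ry":0,"rz":0},{"gripper":1,"dx":0,"dy":0,"dz":-0.006,"rx":0,"ry":0,"rz":0},{"gripper":1,"dx":0,"dy":0,"dz":-0.007,"rx":0,"ry":0,"rz":0},{"gripper":1,"dx":0,"dy":0,"dz":-0.007,"rx":0,"ry":0,"rz":0}]'
python3 -m jog '[{"gripper":1,"dx":0,"dy":0,"dz":-0.001,"rx":0,"ry":0,"rz":0},{"gripper":1,"dx":0,"dy":0,"dz":-0.001,"rx":0,"ry":0,"rz":0}]'
```

```text
t: 7.65
eef_pos: [0.591, 0.0117, 0.0792]
tool_rot: [-0.469, -0.529, -0.469, 0.53]
contact_force: [-0.2, 0.2, -3.7]
gripper_width: 0.132
t: 7.85
eef_pos: [0.5911, 0.0117, 0.0782]
tool_rot: [-0.469, -0.529, -0.469, 0.53]
contact_force: [-0.5, 0.2, -4.4]
gripper_width: 0.131
```

```bash
python3 -m jog '[{"gripper":1,"dx":0,"dy":0,"dz":-0.001,"rx":0,"ry":0,"rz":0},{"gripper":1,"dx":0,"dy":0,"dz":-0.001,"rx":0,"ry":0,"rz":0}]'
python3 -m jog '[{"gripper":1,"dx":0,"dy":0,"dz":-0.0005,"rx":0,"ry":0,"rz":0},{"gripper":1,"dx":0,"dy":0,"dz":-0.0005,"rx":0,"ry":0,"rz":0}]'
```

```text
t: 8.05
eef_pos: [0.5912, 0.0117, 0.0779]
tool_rot: [0.468, 0.53, 0.469, -0.529]
contact_force: [-2.9, 0.1, 4.3]
gripper_width: 0.129
t: 8.25
eef_pos: [0.5912, 0.0117, 0.0779]
tool_rot: [0.468, 0.53, 0.469, -0.529]
contact_force: [-5.0, 0.4, 8.8]
gripper_width: 0.132
```

```bash
python3 -m jog '[{"gripper":0.5,"dx":0,"dy":0,"dz":0,"rx":0,"ry":0,"rz":0},{"gripper":0,"dx":0,"dy":0,"dz":0,"rx":0,"ry":0,"rz":0},{"gripper":0,"dx":0,"dy":0,"dz":0,"rx":0,"ry":0,"rz":0},{"gripper":0,"dx":0,"dy":0,"dz":0,"rx":0,"ry":0,"rz":0},{"gripper":0,"dx":0,"dy":0,"dz":0,"rx":0,"ry":0,"rz":0},{"gripper":0,"dx":0,"dy":0,"dz":0.03,"rx":0,"ry":0,"rz":0},{"gripper":0,"dx":0,"dy":0,"dz":0.07,"rx":0,"ry":0,"rz":0},{"gripper":0,"dx":-0.004,"dy":-0.035,"dz":0.08,"rx":0,"ry":0,"rz":0},{"gripper":0,"dx":-0.009,"dy":-0.072,"dz":0.08,"rx":0,"ry":0,"rz":0},{"gripper":0,"dx":-0.009,"dy":-0.072,"dz":0.08,"rx":0,"ry":0,"rz":0}]'
python3 - <<'E'
from h import *
for n in("top","side"):
    c=read_camera(n);P=cloud(c);im=c["pixels"]
    # undistorted ortho view of plane z=.052 over the tester, 1 px = 0.5 mm
    xs,ys=np.meshgrid(np.arange(.50,.70,.0005),np.arange(.22,-.12,-.0005))
    T=np.linalg.inv(np.array(c["cam_to_world"]));r,_=cv2.Rodrigues(T[:3,:3])
    pts=np.stack([xs,ys,0*xs+.052],-1).reshape(-1,3)
    uv=cv2.projectPoints(pts,r,T[:3,3],np.array(c["camera_matrix"]),np.array(c["D"]))[0].reshape(*xs.shape,2).astype(np.float32)
    cv2.imwrite(f"pics/o_{n}.png",cv2.remap(im,uv[...,0],uv[...,1],cv2.INTER_LINEAR))
a=np.hstack([cv2.imread("pics/o_top.png"),cv2.imread("pics/o_side.png")])
cv2.imwrite("pics/o1.png",a[:600]);print(a.shape)
o=get_obs();print(o["eef_pos"],o["t"])
E
```

```text
t: 9.25
eef_pos: [0.5813, -0.0669, 0.1579]
tool_rot: [-0.468, -0.531, -0.465, 0.532]
contact_force: [-0.5, -0.7, 0.4]
gripper_width: 1.003
(680, 800, 3)
[ 0.58186581 -0.06138907  0.15688751] 9.35
```

View pics/o1.png

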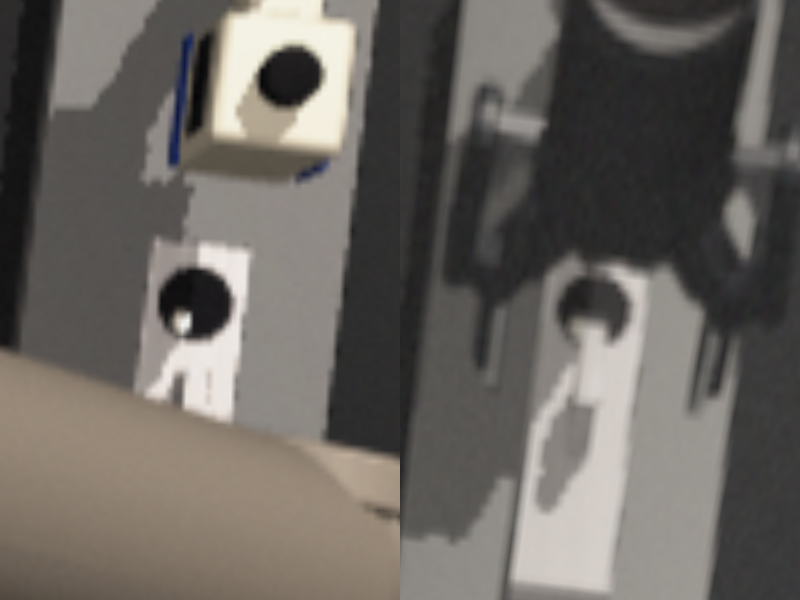

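Left (top camera): the plate's specimen end is at ortho (204,243) and the dot at (181,321). The plate lies flat, parallel to the base and well short of the head. Right (side camera): the fingers are open over the tail, whose end is at about (560,583). I take the tail.

```bash
python3 -m jog '[{"gripper":0,"dx":0,"dy":0,"dz":-0.04,"rx":0,"ry":0,"rz":0},{"gripper":0,"dx":0,"dy":0,"dz":-0.075,"rx":0,"ry":0,"rz":0},{"gripper":0,"dx":0,"dy":0,"dz":-0.09,"rx":0,"ry":0,"rz":0},{"gripper":0,"dx":0,"dy":0,"dz":-0.097,"rx":0,"ry":0,"rz":0},{"gripper":0,"dx":0,"dy":0,"dz":-0.097,"rx":0,"ry":0,"rz":0},{"gripper":0.3,"dx":0,"dy":0,"dz":-0.097,"rx":0,"ry":0,"rz":0},{"gripper":0.4,"dx":0,"dy":0,"dz":-0.097,"rx":0,"ry":0,"rz":0},{"gripper":0.5,"dx":0,"dy":0,"dz":-0.097,"rx":0,"ry":0,"rz":0},{"gripper":0.6,"dx":0,"dy":0,"dz":-0.097,"rx":0,"ry":0,"rz":0},{"gripper":0.6,"dx":0,"dy":0,"dz":-0.097,"rx":0,"ry":0,"rz":0}]' 25
python3 -m jog '[{"gripper":1,"dx":0,"dy":0,"dz":0,"rx":0,"ry":0,"rz":0},{"gripper":1,"dx":0,"dy":0,"dz":0,"rx":0,"ry":0,"rz":0},{"gripper":1,"dx":0,"dy":0,"dz":0,"rx":0,"ry":0,"rz":0}]' 30
cat >> h.py <<'E'
def ortho(c,z=.052,s=.0005,x=(.5,.7),y=(.22,-.12)):
    xs,ys=np.meshgrid(np.arange(*x,s),np.arange(*y,-s))
    T=np.linalg.inv(np.array(c["cam_to_world"]));r,_=cv2.Rodrigues(T[:3,:3])
    pts=np.stack([xs,ys,0*xs+z],-1).reshape(-1,3)
    uv=cv2.projectPoints(pts,r,T[:3,3],np.array(c["camera_matrix"]),np.array(c["D"]))[0].reshape(*xs.shape,2).astype(np.float32)
    return cv2.remap(c["pixels"],uv[...,0],uv[...,1],cv2.INTER_LINEAR)
E
python3 - <<'E'
from h import *
c=read_camera("top");P=cloud(c);a=ortho(c);cv2.imwrite("pics/o_t2.png",a)
g=a.min(2).astype(int)
# black disc and its dot
m=(g<60).astype(np.uint8);m[:230]=0;m[400:]=0;m[:,:150]=0;m[:,245:]=0
k,lab,st,ce=cv2.connectedComponentsWithStats(m);i=1+st[1:,4].argmax()
d=(lab==i).astype(np.uint8);h=cv2.convexHull(cv2.findNonZero(d))
(cx,cy),rad=cv2.minEnclosingCircle(h);print("disc",.5+cx*.0005,.22-cy*.0005,"diam mm",rad)
f=np.zeros_like(d);cv2.circle(f,(int(cx),int(cy)),int(rad)-2,1,-1)
w=f*(g>110).astype(np.uint8);k,lab,st,ce=cv2.connectedComponentsWithStats(w)
for j in range(1,k):
    if st[j,4]>40: print("dot?",.5+ce[j]*[.0005,0],st[j],.5+ce[j][0]*.0005,.22-ce[j][1]*.0005)
t=np.abs(P[...,2]-.225)<.006;t&=(np.abs(P[...,0]-.6)<.08)&(np.abs(P[...,1]-.15)<.08)
X=planar(c,t,.225).astype(np.float32);print("head",t.sum(),cv2.minAreaRect(X))
o=get_obs();print(o["eef_pos"],o["t"])
E
```

```text
t: 10.35
eef_pos: [0.5831, -0.0603, 0.0612]
tool_rot: [0.469, 0.53, 0.468, -0.529]
contact_force: [-1.2, 0.5, 6.7]
gripper_width: 0.577
t: 10.65
eef_pos: [0.583, -0.0603, 0.0612]
tool_rot: [0.469, 0.53, 0.468, -0.529]
contact_force: [-1.1, -0.3, 7.1]
gripper_width: 0.577
disc 0.5968637313842773 0.06850750732421876 diam mm 35.72757339477539
dot? [0.59125078 0.5       ] [174 312  18  22 319] 0.5912507836990596 0.058924764890282116
head 485 ((0.6024477481842041, 0.15074223279953003), (0.059625349938869476, 0.05983723700046539), 82.56288146972656)
[ 0.58303472 -0.06028219  0.06123025] 10.7
```

The tail is gripped: opening 49 mm against a 50 mm plate. In the top camera the dot is at (0.591,0.059). The needle from the stone fit is (0.603,0.151), and the head centre agrees within 0.6 mm. I slide most of the way first.

```bash
python3 -m jog '[{"gripper":1,"dx":0.001,"dy":0.008,"dz":0.0003,"rx":0,"ry":0,"rz":0},{"gripper":1,"dx":0.0022,"dy":0.018,"dz":0.0003,"rx":0,"ry":0,"rz":0},{"gripper":1,"dx":0.0035,"dy":0.028,"dz":0.0003,"rx":0,"ry":0,"rz":0},{"gripper":1,"dx":0.0047,"dy":0.038,"dz":0.0003,"rx":0,"ry":0,"rz":0},{"gripper":1,"dx":0.006,"dy":0.048,"dz":0.0003,"rx":0,"ry":0,"rz":0},{"gripper":1,"dx":0.0072,"dy":0.058,"dz":0.0003,"rx":0,"ry":0,"rz":0},{"gripper":1,"dx":0.0085,"dy":0.068,"dz":0.0003,"rx":0,"ry":0,"rz":0},{"gripper":1,"dx":0.0095,"dy":0.076,"dz":0.0003,"rx":0,"ry":0,"rz":0},{"gripper":1,"dx":0.0105,"dy":0.084,"dz":0.0003,"rx":0,"ry":0,"rz":0},{"gripper":1,"dx":0.0105,"dy":0.084,"dz":0.0003,"rx":0,"ry":0,"rz":0}]'
python3 - <<'E'
from h import *
c=read_camera("side");a=c["pixels"][135:235,250:375];b=read_camera("top")
cv2.imwrite("pics/s2.png",np.hstack([cv2.resize(a,(500,400),interpolation=cv2.INTER_CUBIC),cv2.resize(ortho(b,y=(.2,0.)),(300,300))[:, :].repeat(1,0) if 0 else cv2.resize(ortho(b,y=(.2,-.06)),(300,400))]))
print("tip px",(proj(c,[.6027,.151,.058])-[250,135])*4,"under tip on plate",(proj(c,[.6027,.151,.052])-[250,135])*4)
o=get_obs();print(o["eef_pos"],o["contact_force"],o["t"])
E
```

```text
t: 11.7
eef_pos: [0.5938, 0.024, 0.0612]
tool_rot: [0.469, 0.53, 0.468, -0.529]
contact_force: [0.2, -2.8, 6.5]
gripper_width: 0.572
tip px [218.62847818 140.8024104 ] under tip on plate [218.47251828 146.87217579]
[0.59375058 0.02406429 0.06121293] [-0.63451241 -1.14953976  6.77374326] 11.8
```

View pics/s2.png

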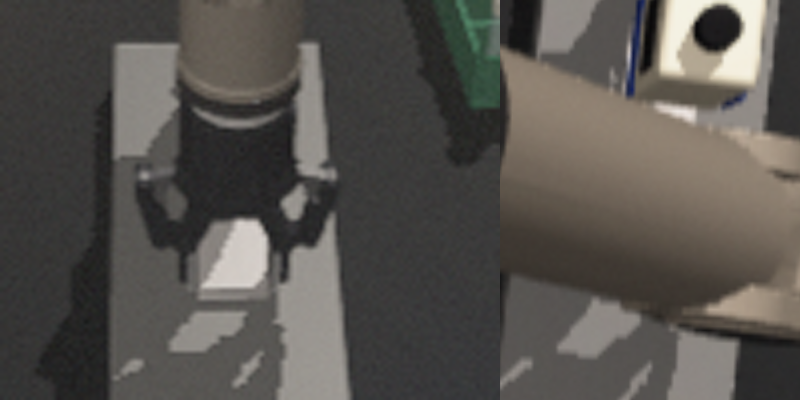

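The gripper hides the needle and dot in both views, but the tail has moved with the tool. I finish the computed slide, let go, retreat backwards and upwards, and check.

```bash
python3 -m jog '[{"gripper":1,"dx":0.0005,"dy":0.004,"dz":0,"rx":0,"ry":0,"rz":0},{"gripper":1,"dx":0.001,"dy":0.008,"dz":0,"rx":0,"ry":0,"rz":0},{"gripper":1,"dx":0.001,"dy":0.008,"dz":0,"rx":0,"ry":0,"rz":0},{"gripper":1,"dx":0.001,"dy":0.008,"dz":0,"rx":0,"ry":0,"rz":0},{"gripper":0.2,"dx":0.001,"dy":0.008,"dz":0,"rx":0,"ry":0,"rz":0},{"gripper":0,"dx":0.001,"dy":0.008,"dz":0,"rx":0,"ry":0,"rz":0},{"gripper":0,"dx":0.001,"dy":0.008,"dz":0,"rx":0,"ry":0,"rz":0},{"gripper":0,"dx":0.001,"dy":0.008,"dz":0,"rx":0,"ry":0,"rz":0},{"gripper":0,"dx":0.001,"dy":0.008,"dz":0.03,"rx":0,"ry":0,"rz":0},{"gripper":0,"dx":0,"dy":0,"dz":0.07,"rx":0,"ry":0,"rz":0}]'
python3 -m jog '[{"gripper":0,"dx":-0.02,"dy":-0.03,"dz":0.04,"rx":0,"ry":0,"rz":0},{"gripper":0,"dx":-0.05,"dy":-0.06,"dz":0.08,"rx":0,"ry":0,"rz":0},{"gripper":0,"dx":-0.08,"dy":-0.09,"dz":0.1,"rx":0,"ry":0,"rz":0},{"gripper":0,"dx":-0.1,"dy":-0.13,"dz":0.1,"rx":0,"ry":0,"rz":0},{"gripper":0,"dx":-0.12,"dy":-0.17,"dz":0.1,"rx":0,"ry":0,"rz":0},{"gripper":0,"dx":-0.14,"dy":-0.21,"dz":0.1,"rx":0,"ry":0,"rz":0},{"gripper":0,"dx":-0.14,"dy":-0.25,"dz":0.1,"rx":0,"ry":0,"rz":0},{"gripper":0,"dx":-0.14,"dy":-0.27,"dz":0.1,"rx":0,"ry":0,"rz":0},{"gripper":0,"dx":-0.14,"dy":-0.27,"dz":0.1,"rx":0,"ry":0,"rz":0}]'
python3 - <<'E'
from h import *
c=read_camera("side");a=c["pixels"][140:215,265:345];b=read_camera("top")
A=cv2.resize(a,(480,450),interpolation=cv2.INTER_CUBIC);B=ortho(b,y=(.2,-.025));cv2.imwrite("pics/ot3.png",B);cv2.imwrite("pics/os3.png",ortho(c))
cv2.imwrite("pics/s3.png",np.hstack([A,cv2.resize(B[:450,:300],(300,450))]))
print("tip px",(proj(c,[.6027,.151,.058])-[265,140])*6,"under",(proj(c,[.6027,.151,.052])-[265,140])*6)
print(get_obs()["t"])
E
```

```text
t: 12.8
eef_pos: [0.591, 0.0253, 0.1288]
tool_rot: [-0.468, -0.528, -0.47, 0.53]
contact_force: [0.0, -0.0, 0.3]
gripper_width: 1.001
t: 13.7
eef_pos: [0.4518, -0.2495, 0.2304]
tool_rot: [-0.468, -0.531, -0.467, 0.531]
contact_force: [0.3, -0.1, -0.0]
gripper_width: 1.003
tip px [237.94271727 181.2036156 ] under [237.70877742 190.30826369]
13.8
```

View pics/s3.png

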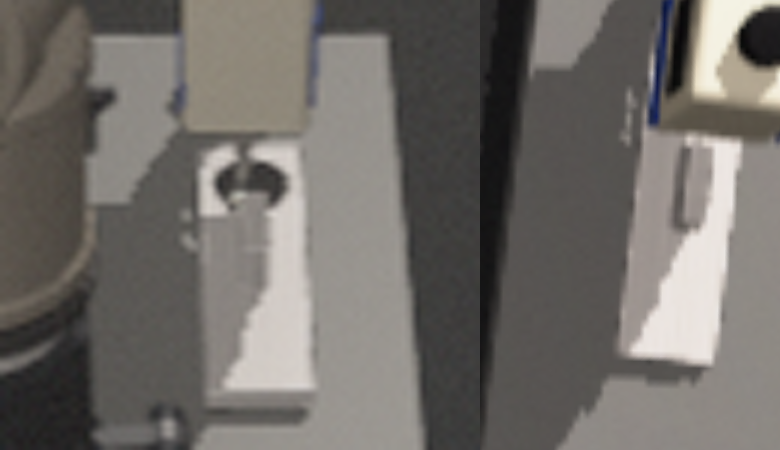

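Left (side camera): the needle comes down to about crop (245,180) over the black specimen. The fin partly hides the white dot at about (240,200). Right (top camera): the plate lies straight on the stone, parallel to its edges. I check the pose numerically.

```bash
python3 - <<'E'
from h import *
a=np.radians(83);y=np.array([np.cos(a),np.sin(a)]);l=np.array([-y[1],y[0]])
tip=np.array([.6027,.151])
c=read_camera("top");P=cloud(c)
reg=(P[...,0]>.54)&(P[...,0]<.66)&(P[...,1]>-.0)&(P[...,1]<.18)
f=reg&(abs(P[...,2]-.082)<.008);X=planar(c,f,.082).astype(np.float32);r=cv2.minAreaRect(X);print("fin",f.sum(),r,"-> dot-tip mm",1e3*(np.array(r[0])+.045*y+.006*l-tip))
m=reg&(P[...,2]>.047)&(P[...,2]<.056);print("plate z",np.median(P[m][:,2]))
X=planar(c,m,.052);s=(X-tip)@y;t=(X-tip)@l
ss=np.round(s/.003);
q=(s<-.09)&(s>-.128);print("lateral edges rel tip (expect -.031,.019)",np.quantile(t[q],[.02,.98]),"tail edge (expect -.130)",np.quantile(s,.003))
s0=read_camera("side");cv2.imwrite("pics/s4.png",cv2.resize(s0["pixels"][158:182,290:322],(800,600),interpolation=cv2.INTER_CUBIC))
print((proj(s0,[*tip,.058])-[290,158])*25,(proj(s0,[*tip,.052])-[290,158])*25)
for n in("spare","dish","dropper","pencil","slidebox","tweezers","loupe"):
  d=spot_in("top",n)[:1]
  if d: print(n,np.round(d[0]["box"][:2],0),round(d[0]["conf"],2))
E
```

```text
fin 72 ((0.6016684770584106, 0.10331220179796219), (0.0385601669549942, 0.013079721480607986), 81.16483306884766) -> dot-tip mm [-1.5026794  -2.29200532]
plate z 0.05201800567626513
lateral edges rel tip (expect -.031,.019) [-0.03035758  0.0193477 ] tail edge (expect -.130) -0.13807807961111157
[366.42798864 305.01506498] [365.45323926 342.95109869]
spare [226. 181.] 0.65
dish [299. 259.] 0.86
dropper [181. 259.] 0.43
pencil [114. 220.] 0.46
slidebox [329. 136.] 0.8
tweezers [382. 142.] 0.59
```

View pics/s4.png

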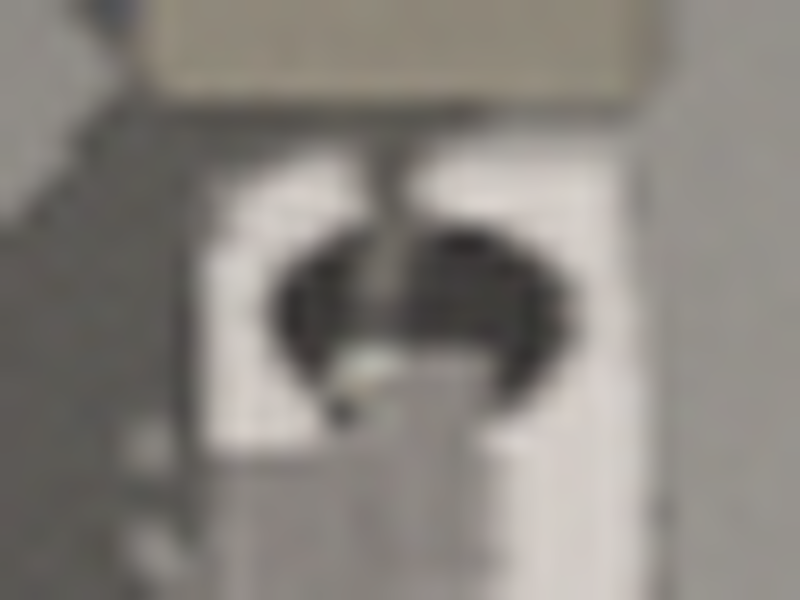

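The fin-based estimate says the dot is about 2.5 mm short, and the side crop (dot's top edge at about row 340, needle at about column 378) also suggests short. I compare this in the side picture, using the head's edges to calibrate.

```bash
cat > cmp.py <<'E'
from h import *
a=np.radians(83);y=np.array([np.cos(a),np.sin(a)]);l=np.array([-y[1],y[0]])
tip=np.array([.6027,.151]);C=tip-.05*y
s0=read_camera("side");im=s0["pixels"];g=im.astype(int).sum(2)/3
def zz(p): return np.round((proj(s0,p)-[290,158])*25,0)
tp=lambda x,yy,z:[*(C-x*l+yy*y),z]
print("head bottom-front corners",zz(tp(-.03,.02,.115)),zz(tp(.03,.02,.115)))
car=lambda s,x,yy:[*(tip+(x-.045+s)*y+(yy-.006)*l),.052]
print("plate long edges at disc",zz(car(0,.055,.025)),zz(car(0,.055,-.025)))
for s in(0,-.003,-.006):print(s,"disc far",zz(car(s,.074,0)),"centre",zz(car(s,.055,0)),"dot",zz(car(s,.045,.006)),"dot far",zz(car(s,.05,.006)),"dot left",zz(car(s,.045,.011)),"tail end mid",proj(s0,car(s,-.085,.0)))
print("stone front top corners",proj(s0,tp(-.08,-.19,.04)),proj(s0,tp(.08,-.19,.04)))
np.set_printoptions(linewidth=200)
print("crop rows160-178, cols 298-316");print(g[160:178,298:316].astype(int))
u,v=proj(s0,car(0,-.085,0));u=int(round(u));print("col",u,"rows 195..",g[195:215,u].astype(int))
us,vs=proj(s0,tp(.07,-.19,.04));us=int(round(us));print("stone col",us,vs,"rows",int(vs)-8,g[int(vs)-8:int(vs)+8,us].astype(int))
E
python3 cmp.py
```

```text
head bottom-front corners [115. 110.] [650. 107.]
plate long edges at disc [202. 286.] [627. 284.]
0 disc far [410. 178.] centre [414. 285.] dot [365. 343.] dot far [364. 314.] dot left [323. 343.] tail end mid [307.90367521 203.51970228]
-0.003 disc far [411. 195.] centre [415. 303.] dot [366. 360.] dot far [365. 331.] dot left [323. 360.] tail end mid [307.93402472 204.30081247]
-0.006 disc far [411. 212.] centre [416. 320.] dot [367. 378.] dot far [366. 349.] dot left [324. 378.] tail end mid [307.96445751 205.08417717]
stone front top corners [276.29857377 236.78901104] [337.09067271 236.59965496]
crop rows160-178, cols 298-316
[[135 134 134 133 133 132 135 133 132 133 132 134 133 134 135 134 132 122]
 [134 134 133 134 133 133 132 132 134 132 131 132 135 134 135 135 132 127]
 [ 87  88  88  86  89  93  95  93  88  89  86 103 115 118 117 117 115 129]
 [ 88  88  88  91 103 106  99  93  89 109 124 137 149 147 150 150 146 143]
 [ 95 102 113 136 159 158 118  83 106 152 176 180 179 179 180 181 167 143]
 [116 140 173 197 198 184 134  90 138 186 201 203 203 203 203 204 181 135]
 [116 171 
[... 399 characters left out ...]
 75  74  71  70  61  59  95 172 196 170]
 [161 200 180 124  68 119 165 165 133 133 131 108  61  67 144 193 198 174]
 [160 200 198 175 119 128 143 136 134 131 131 110  69 126 182 204 206 186]
 [160 202 196 197 170  96 120 142 132 132 131 124 135 182 203 205 206 190]
 [158 194 192 191 170 134 138 140 132 131 131 169 201 203 203 203 205 188]
 [112 133 133 131 132 133 130 133 137 130 132 152 187 204 204 204 207 188]
 [112 134 132 133 132 132 129 132 138 132 133 154 188 204 203 204 204 186]]
col 308 rows 195.. [201 201 202 201 203 204 202 203 204 197 142 124 118  88  89 104 145 145 145 146]
stone col 333 236.61233405720074 rows 228 [150 152 151 152 151 152 154 153 151 102  81  83  80  83  83  81]
```

In the side picture the needle tip matches the prediction (row 170) and sideways is right. The dot's far edge, the disc edge and the tail edge put the dot about 3–4 mm short, the top fin 2.3 mm short and the kinematics 1.7 mm short. I re-take the tail and push 2.5 mm further.

```bash
python3 -m jog '[{"gripper":0,"dx":0,"dy":0.04,"dz":0,"rx":0,"ry":0,"rz":0},{"gripper":0,"dx":0.03,"dy":0.08,"dz":0,"rx":0,"ry":0,"rz":0},{"gripper":0,"dx":0.06,"dy":0.12,"dz":0,"rx":0,"ry":0,"rz":0},{"gripper":0,"dx":0.09,"dy":0.16,"dz":-0.02,"rx":0,"ry":0,"rz":0},{"gripper":0,"dx":0.12,"dy":0.2,"dz":-0.04,"rx":0,"ry":0,"rz":0},{"gripper":0,"dx":0.135,"dy":0.24,"dz":-0.06,"rx":0,"ry":0,"rz":0},{"gripper":0,"dx":0.141,"dy":0.265,"dz":-0.07,"rx":0,"ry":0,"rz":0},{"gripper":0,"dx":0.141,"dy":0.276,"dz":-0.09,"rx":0,"ry":0,"rz":0},{"gripper":0,"dx":0.141,"dy":0.276,"dz":-0.1,"rx":0,"ry":0,"rz":0},{"gripper":0,"dx":0.141,"dy":0.276,"dz":-0.1,"rx":0,"ry":0,"rz":0}]'
python3 -m jog '[{"gripper":0,"dx":0,"dy":0,"dz":0,"rx":0,"ry":0,"rz":0},{"gripper":0,"dx":0,"dy":0,"dz":0,"rx":0,"ry":0,"rz":0}]'
```

```text
t: 15.3
eef_pos: [0.5924, 0.0289, 0.1287]
tool_rot: [-0.468, -0.528, -0.469, 0.531]
contact_force: [-0.1, -1.4, -0.1]
gripper_width: 1.001
t: 15.5
eef_pos: [0.5942, 0.0281, 0.1312]
tool_rot: [0.468, 0.531, 0.468, -0.53]
contact_force: [0.3, -0.5, 0.1]
gripper_width: 0.997
```

```bash
python3 -m jog '[{"gripper":0,"dx":0,"dy":0,"dz":-0.035,"rx":0,"ry":0,"rz":0},{"gripper":0,"dx":0,"dy":0,"dz":-0.06,"rx":0,"ry":0,"rz":0},{"gripper":0,"dx":0,"dy":0,"dz":-0.0695,"rx":0,"ry":0,"rz":0},{"gripper":0,"dx":0,"dy":0,"dz":-0.0695,"rx":0,"ry":0,"rz":0},{"gripper":0.3,"dx":0,"dy":0,"dz":-0.0695,"rx":0,"ry":0,"rz":0},{"gripper":0.4,"dx":0,"dy":0,"dz":-0.0695,"rx":0,"ry":0,"rz":0},{"gripper":0.5,"dx":0,"dy":0,"dz":-0.0695,"rx":0,"ry":0,"rz":0},{"gripper":1,"dx":0,"dy":0,"dz":-0.0695,"rx":0,"ry":0,"rz":0},{"gripper":1,"dx":0,"dy":0,"dz":-0.0695,"rx":0,"ry":0,"rz":0},{"gripper":1,"dx":0,"dy":0,"dz":-0.0695,"rx":0,"ry":0,"rz":0}]' 30
python3 -m jog '[{"gripper":1,"dx":0.0002,"dy":0.0015,"dz":0,"rx":0,"ry":0,"rz":0},{"gripper":1,"dx":0.0003,"dy":0.0025,"dz":0,"rx":0,"ry":0,"rz":0},{"gripper":1,"dx":0.0003,"dy":0.0025,"dz":0,"rx":0,"ry":0,"rz":0},{"gripper":1,"dx":0.0003,"dy":0.0025,"dz":0,"rx":0,"ry":0,"rz":0}]'
python3 -m jog '[{"gripper":0.2,"dx":0,"dy":0,"dz":0,"rx":0,"ry":0,"rz":0},{"gripper":0,"dx":0,"dy":0,"dz":0,"rx":0,"ry":0,"rz":0},{"gripper":0,"dx":0,"dy":0,"dz":0,"rx":0,"ry":0,"rz":0},{"gripper":0,"dx":0,"dy":0,"dz":0,"rx":0,"ry":0,"rz":0},{"gripper":0,"dx":0,"dy":0,"dz":0.03,"rx":0,"ry":0,"rz":0},{"gripper":0,"dx":0,"dy":0,"dz":0.07,"rx":0,"ry":0,"rz":0},{"gripper":0,"dx":-0.02,"dy":-0.03,"dz":0.11,"rx":0,"ry":0,"rz":0},{"gripper":0,"dx":-0.05,"dy":-0.06,"dz":0.14,"rx":0,"ry":0,"rz":0},{"gripper":0,"dx":-0.08,"dy":-0.1,"dz":0.17,"rx":0,"ry":0,"rz":0},{"gripper":0,"dx":-0.1,"dy":-0.14,"dz":0.17,"rx":0,"ry":0,"rz":0}]'
python3 -m jog '[{"gripper":0,"dx":-0.02,"dy":-0.04,"dz":0,"rx":0,"ry":0,"rz":0},{"gripper":0,"dx":-0.04,"dy":-0.08,"dz":0,"rx":0,"ry":0,"rz":0},{"gripper":0,"dx":-0.04,"dy":-0.12,"dz":0,"rx":0,"ry":0,"rz":0},{"gripper":0,"dx":-0.04,"dy":-0.13,"dz":0,"rx":0,"ry":0,"rz":0},{"gripper":0,"dx":-0.04,"dy":-0.13,"dz":0,"rx":0,"ry":0,"rz":0},{"gripper":0,"dx":-0.04,"dy":-0.13,"dz":0,"rx":0,"ry":0,"rz":0}]'
python3 cmp.py | tail -22
python3 - <<'E'
from h import *
a=np.radians(83);y=np.array([np.cos(a),np.sin(a)]);l=np.array([-y[1],y[0]]);tip=np.array([.6027,.151])
c=read_camera("top");P=cloud(c)
f=(P[...,0]>.54)&(P[...,0]<.66)&(P[...,1]>0)&(P[...,1]<.18)&(abs(P[...,2]-.082)<.008);X=planar(c,f,.082).astype(np.float32);r=cv2.minAreaRect(X);print("fin",f.sum(),r,"-> dot-tip mm",1e3*(np.array(r[0])+.045*y+.006*l-tip))
s=read_camera("side")["pixels"]
cv2.imwrite("pics/fin.png",np.hstack([cv2.resize(s[100:260,220:380],(400,400)),cv2.resize(s[158:182,292:316],(400,400),interpolation=cv2.INTER_CUBIC)]))
E
```

```text
t: 16.5
eef_pos: [0.5946, 0.0297, 0.0622]
tool_rot: [0.469, 0.53, 0.468, -0.529]
contact_force: [-1.2, 0.0, 5.3]
gripper_width: 0.572
t: 16.9
eef_pos: [0.5946, 0.0302, 0.0622]
tool_rot: [0.469, 0.53, 0.467, -0.53]
contact_force: [-2.3, -4.5, 6.2]
gripper_width: 0.572
t: 17.9
eef_pos: [0.4977, -0.1019, 0.2324]
tool_rot: [0.47, 0.53, 0.468, -0.527]
contact_force: [0.5, -1.7, 0.5]
gripper_width: 1.004
t: 18.5
eef_pos: [0.4576, -0.2304, 0.2294]
tool_rot: [0.469, 0.529, 0.469, -0.529]
contact_force: [-0.2, 0.4, 0.5]
gripper_width: 1.002
stone front top corners [276.29857377 236.78901104] [337.09067271 236.59965496]
crop rows160-178, cols 298-316
[[132 132 132 134 132 134 134 132 136 132 133 134 133 132 134 135 130 121]
 [132 132 132 132 134 133 134 133 133 133 131 132 135 135 134 134 132 126]
 [ 89  88  87  87  91  92  92  90  89  88  89 102 118 117 118 116 115 129]
 [ 87  94  93  95 105 108  99  91  91 112 127 139 150 152 152 153 148 139]
 [ 97 112 120 146 168 164 119  85 112 159 180 185 191 191 192 194 172 132]
 [115 140 173 197 198 184 134  92 138 185 198 202 203 203 204 204 183 140]
 
[... 563 characters left out ...]
31 130 110  75 125 181 204 206 188]
 [161 201 197 198 175 121 108 127 133 133 130 124 137 180 203 203 206 188]
 [156 192 192 191 171 133 135 140 138 131 131 151 186 204 203 204 206 188]
 [115 135 131 130 132 133 128 132 135 133 132 152 187 204 204 203 206 187]
 [121 140 133 131 132 131 127 134 137 131 132 154 189 205 204 204 204 181]]
col 308 rows 195.. [201 202 202 203 201 202 202 203 204 201 139 129 134  85  88 100 145 146 144 145]
stone col 333 236.61233405720074 rows 228 [151 151 153 151 153 152 150 152 150 103  84  82  78  82  82  80]
fin 71 ((0.6019765734672546, 0.10324732214212418), (0.03847144916653633, 0.012545673176646233), 81.97088623046875) -> dot-tip mm [-1.19458299 -2.35688497]
```

View pics/fin.png

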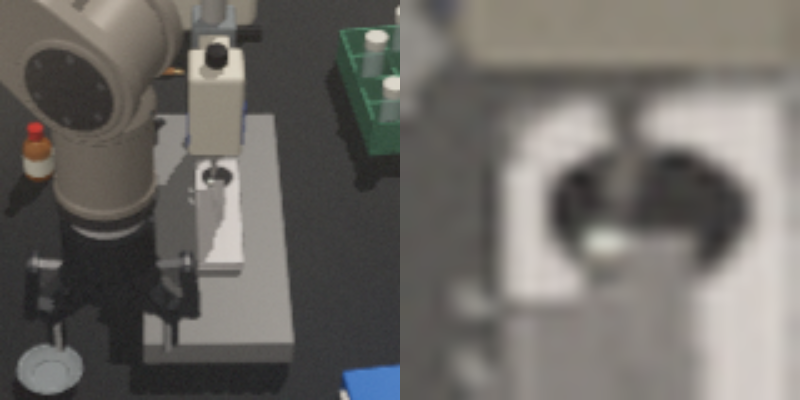

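The carrier moved only about 0.5 mm: the arm gave way against friction, at 4.5 N. The views still put the dot 2.5 mm short (dot under the tip to the side, slightly towards the tail). I re-take the tail, a hair higher, and push while watching the TCP.

```bash
python3 -m jog '[{"gripper":0,"dx":0,"dy":0.04,"dz":0,"rx":0,"ry":0,"rz":0},{"gripper":0,"dx":0.03,"dy":0.08,"dz":0,"rx":0,"ry":0,"rz":0},{"gripper":0,"dx":0.06,"dy":0.12,"dz":0,"rx":0,"ry":0,"rz":0},{"gripper":0,"dx":0.09,"dy":0.16,"dz":-0.02,"rx":0,"ry":0,"rz":0},{"gripper":0,"dx":0.12,"dy":0.2,"dz":-0.04,"rx":0,"ry":0,"rz":0},{"gripper":0,"dx":0.135,"dy":0.24,"dz":-0.06,"rx":0,"ry":0,"rz":0},{"gripper":0,"dx":0.14,"dy":0.26,"dz":-0.07,"rx":0,"ry":0,"rz":0},{"gripper":0,"dx":0.14,"dy":0.265,"dz":-0.09,"rx":0,"ry":0,"rz":0},{"gripper":0,"dx":0.14,"dy":0.265,"dz":-0.1,"rx":0,"ry":0,"rz":0},{"gripper":0,"dx":0.14,"dy":0.265,"dz":-0.1,"rx":0,"ry":0,"rz":0}]'
python3 -m jog '[{"gripper":0,"dx":0,"dy":0,"dz":-0.035,"rx":0,"ry":0,"rz":0},{"gripper":0,"dx":0,"dy":0,"dz":-0.06,"rx":0,"ry":0,"rz":0},{"gripper":0,"dx":0,"dy":0,"dz":-0.068,"rx":0,"ry":0,"rz":0},{"gripper":0,"dx":0,"dy":0,"dz":-0.068,"rx":0,"ry":0,"rz":0},{"gripper":0.3,"dx":0,"dy":0,"dz":-0.068,"rx":0,"ry":0,"rz":0},{"gripper":0.3,"dx":0,"dy":0,"dz":-0.068,"rx":0,"ry":0,"rz":0}]' 30
python3 -m jog '[{"gripper":0.4,"dx":0,"dy":0,"dz":0,"rx":0,"ry":0,"rz":0},{"gripper":0.5,"dx":0,"dy":0,"dz":0,"rx":0,"ry":0,"rz":0},{"gripper":1,"dx":0,"dy":0,"dz":0,"rx":0,"ry":0,"rz":0},{"gripper":1,"dx":0,"dy":0,"dz":0,"rx":0,"ry":0,"rz":0},{"gripper":1,"dx":0,"dy":0,"dz":0,"rx":0,"ry":0,"rz":0}]' 40
```

```text
t: 19.65
eef_pos: [0.5958, 0.0335, 0.1283]
tool_rot: [-0.468, -0.528, -0.469, 0.53]
contact_force: [-0.5, -0.4, 0.7]
gripper_width: 0.998
t: 20.25
eef_pos: [0.5984, 0.033, 0.0634]
tool_rot: [0.469, 0.53, 0.468, -0.529]
contact_force: [0.5, -0.3, -0.2]
gripper_width: 0.704
t: 20.75
eef_pos: [0.5975, 0.0333, 0.0631]
tool_rot: [0.469, 0.53, 0.469, -0.529]
contact_force: [-3.3, -1.1, 8.1]
gripper_width: 0.565
```

```bash
python3 -m jog '[{"gripper":1,"dx":0.0003,"dy":0.0025,"dz":0.0003,"rx":0,"ry":0,"rz":0},{"gripper":1,"dx":0.0003,"dy":0.0025,"dz":0.0003,"rx":0,"ry":0,"rz":0}]'
```

```text
t: 20.95
eef_pos: [0.5979, 0.0347, 0.0631]
tool_rot: [0.469, 0.53, 0.468, -0.53]
contact_force: [-2.7, -2.3, 7.5]
gripper_width: 0.568
```

The arm came in about 3 mm too far in +x, so the carrier followed it sideways. I bring it back while pushing on.

```bash
python3 -m jog '[{"gripper":1,"dx":-0.0015,"dy":0.0012,"dz":0,"rx":0,"ry":0,"rz":0},{"gripper":1,"dx":-0.003,"dy":0.0015,"dz":0,"rx":0,"ry":0,"rz":0},{"gripper":1,"dx":-0.003,"dy":0.0015,"dz":0,"rx":0,"ry":0,"rz":0},{"gripper":1,"dx":-0.003,"dy":0.0015,"dz":0,"rx":0,"ry":0,"rz":0}]'
```

```text
t: 21.35
eef_pos: [0.5962, 0.0368, 0.0632]
tool_rot: [0.469, 0.531, 0.468, -0.529]
contact_force: [2.7, -3.1, 7.0]
gripper_width: 0.569
```

```bash
python3 -m jog '[{"gripper":1,"dx":-0.0012,"dy":0,"dz":0,"rx":0,"ry":0,"rz":0},{"gripper":1,"dx":-0.0012,"dy":0,"dz":0,"rx":0,"ry":0,"rz":0},{"gripper":1,"dx":-0.0012,"dy":0,"dz":0,"rx":0,"ry":0,"rz":0}]'
python3 -m jog '[{"gripper":0.2,"dx":0,"dy":0,"dz":0,"rx":0,"ry":0,"rz":0},{"gripper":0,"dx":0,"dy":0,"dz":0,"rx":0,"ry":0,"rz":0},{"gripper":0,"dx":0,"dy":0,"dz":0,"rx":0,"ry":0,"rz":0},{"gripper":0,"dx":0,"dy":0,"dz":0,"rx":0,"ry":0,"rz":0},{"gripper":0,"dx":0,"dy":0,"dz":0.03,"rx":0,"ry":0,"rz":0},{"gripper":0,"dx":0,"dy":0,"dz":0.07,"rx":0,"ry":0,"rz":0},{"gripper":0,"dx":-0.02,"dy":-0.03,"dz":0.11,"rx":0,"ry":0,"rz":0},{"gripper":0,"dx":-0.05,"dy":-0.06,"dz":0.14,"rx":0,"ry":0,"rz":0},{"gripper":0,"dx":-0.08,"dy":-0.1,"dz":0.17,"rx":0,"ry":0,"rz":0},{"gripper":0,"dx":-0.1,"dy":-0.14,"dz":0.17,"rx":0,"ry":0,"rz":0}]'
python3 -m jog '[{"gripper":0,"dx":-0.02,"dy":-0.04,"dz":0,"rx":0,"ry":0,"rz":0},{"gripper":0,"dx":-0.04,"dy":-0.08,"dz":0,"rx":0,"ry":0,"rz":0},{"gripper":0,"dx":-0.04,"dy":-0.12,"dz":0,"rx":0,"ry":0,"rz":0},{"gripper":0,"dx":-0.04,"dy":-0.13,"dz":0,"rx":0,"ry":0,"rz":0},{"gripper":0,"dx":-0.04,"dy":-0.13,"dz":0,"rx":0,"ry":0,"rz":0},{"gripper":0,"dx":-0.04,"dy":-0.13,"dz":0,"rx":0,"ry":0,"rz":0}]'
python3 cmp.py | tail -22
python3 - <<'E'
from h import *
a=np.radians(83);y=np.array([np.cos(a),np.sin(a)]);l=np.array([-y[1],y[0]]);tip=np.array([.6027,.151])
c=read_camera("top");P=cloud(c)
reg=(P[...,0]>.54)&(P[...,0]<.66)&(P[...,1]>0)&(P[...,1]<.18)
f=reg&(abs(P[...,2]-.082)<.008);X=planar(c,f,.082).astype(np.float32);r=cv2.minAreaRect(X);print("fin",f.sum(),r,"-> dot-tip mm",1e3*(np.array(r[0])+.045*y+.006*l-tip))
m=reg&(P[...,2]>.047)&(P[...,2]<.056)
X=planar(c,m,.052);s=(X-tip)@y;t=(X-tip)@l
for lo,hi in((-.12,-.09),(-.09,-.06)):
    q=(s<hi)&(s>lo);print("lateral edges (expect -.031,.019)",np.quantile(t[q],[.02,.98]))
s=read_camera("side")["pixels"];A=ortho(c,y=(.13,-.07))
cv2.imwrite("pics/fin2.png",np.hstack([A,cv2.resize(s[158:182,292:316],(400,400),interpolation=cv2.INTER_CUBIC)]))
E
```

```text
t: 21.65
eef_pos: [0.5953, 0.0372, 0.0632]
tool_rot: [0.469, 0.531, 0.468, -0.529]
contact_force: [2.8, -2.5, 6.2]
gripper_width: 0.563
t: 22.65
eef_pos: [0.4969, -0.0968, 0.2337]
tool_rot: [0.47, 0.53, 0.469, -0.528]
contact_force: [0.5, -0.6, -0.3]
gripper_width: 0.999
t: 23.25
eef_pos: [0.4569, -0.2254, 0.2308]
tool_rot: [-0.469, -0.529, -0.469, 0.529]
contact_force: [0.7, 1.0, 0.0]
gripper_width: 1.003
stone front top corners [276.29857377 236.78901104] [337.09067271 236.59965496]
crop rows160-178, cols 298-316
[[133 135 133 134 131 133 134 132 134 133 134 133 134 133 133 132 131 121]
 [133 133 132 133 133 133 135 133 134 133 131 132 133 135 133 134 132 126]
 [ 90  86  87  89  91  93  93  89  88  91  97 111 125 126 128 123 115 129]
 [104 104 102 115 136 128 102  92  96 129 155 170 180 180 183 170 141 143]
 [129 132 138 176 200 182 129  86 119 179 202 202 202 204 202 180 137 144]
 [132 137 173 194 193 175 124  90 115 168 194 197 200 202 204 186 150 144]
 [132 169 194 171 117  80  81  97  85  63  79 137 183 199 204 188 154 143]
 [140 169 167 105  58  61  89 104  94  75  59  62 102 
[... 554 characters left out ...]
1 190 190 172 134 125 123 133 132 142 181 204 203 204 206 185 141]
 [131 132 132 132 132 134 124 119 133 133 134 174 203 203 204 203 181 136]
 [129 132 130 131 131 133 123 120 130 131 134 176 203 203 204 204 186 149]]
col 308 rows 195.. [200 200 201 202 202 202 203 203 201 139 125 133  90  88 100 143 144 146 145 146]
stone col 333 236.61233405720074 rows 228 [151 151 153 152 153 151 151 153 150 102  82  84  80  83  81  80]
fin 69 ((0.5992445945739746, 0.1084657832980156), (0.03744722157716751, 0.013540145009756088), 88.39502716064453) -> dot-tip mm [-3.92656188  2.86157618]
lateral edges (expect -.031,.019) [-0.02930169  0.01917566]
lateral edges (expect -.031,.019) [-0.02879798  0.02026581]
```

View pics/fin2.png

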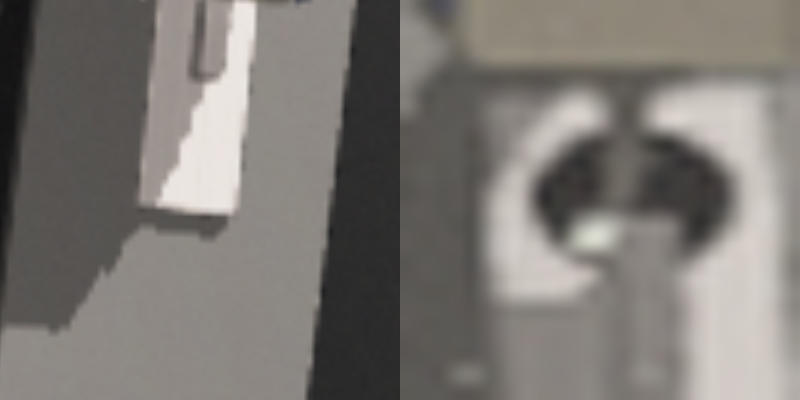

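The dot is now about 1 mm past lengthwise but about 3 mm left of the needle, and the plate is turned about 1.6°. That is within 5 mm, but with little margin. I re-take the tail, well centred this time, turn it back by that angle about the grip and check again.

```bash
python3 -m jog '[{"gripper":0,"dx":0,"dy":0.04,"dz":0,"rx":0,"ry":0,"rz":0},{"gripper":0,"dx":0.03,"dy":0.08,"dz":0,"rx":0,"ry":0,"rz":0},{"gripper":0,"dx":0.06,"dy":0.12,"dz":0,"rx":0,"ry":0,"rz":0},{"gripper":0,"dx":0.09,"dy":0.16,"dz":-0.02,"rx":0,"ry":0,"rz":0},{"gripper":0,"dx":0.12,"dy":0.2,"dz":-0.04,"rx":0,"ry":0,"rz":0},{"gripper":0,"dx":0.13,"dy":0.24,"dz":-0.06,"rx":0,"ry":0,"rz":1.6},{"gripper":0,"dx":0.1375,"dy":0.255,"dz":-0.07,"rx":0,"ry":0,"rz":1.6},{"gripper":0,"dx":0.1375,"dy":0.26,"dz":-0.1,"rx":0,"ry":0,"rz":1.6},{"gripper":0,"dx":0.1375,"dy":0.26,"dz":-0.12,"rx":0,"ry":0,"rz":1.6},{"gripper":0,"dx":0.1375,"dy":0.26,"dz":-0.12,"rx":0,"ry":0,"rz":1.6}]'
python3 -m jog '[{"gripper":0,"dx":0,"dy":0,"dz":0,"rx":0,"ry":0,"rz":0},{"gripper":0,"dx":0,"dy":0,"dz":0,"rx":0,"ry":0,"rz":0},{"gripper":0,"dx":0,"dy":0,"dz":0,"rx":0,"ry":0,"rz":0}]'
```

```text
t: 24.4
eef_pos: [0.5918, 0.0341, 0.1084]
tool_rot: [-0.475, -0.521, -0.477, 0.524]
contact_force: [-1.1, -0.2, 0.3]
gripper_width: 1.006
t: 24.7
eef_pos: [0.595, 0.0331, 0.1126]
tool_rot: [0.476, 0.524, 0.475, -0.522]
contact_force: [0.1, 0.0, 0.3]
gripper_width: 1.0
```

```bash
python3 -m jog '[{"gripper":0,"dx":-0.0008,"dy":0.002,"dz":-0.03,"rx":0,"ry":0,"rz":0},{"gripper":0,"dx":-0.0008,"dy":0.002,"dz":-0.0495,"rx":0,"ry":0,"rz":0},{"gripper":0,"dx":-0.0008,"dy":0.002,"dz":-0.0495,"rx":0,"ry":0,"rz":0},{"gripper":0.3,"dx":-0.0008,"dy":0.002,"dz":-0.0495,"rx":0,"ry":0,"rz":0},{"gripper":0.35,"dx":-0.0008,"dy":0.002,"dz":-0.0495,"rx":0,"ry":0,"rz":0}]' 40
python3 -m jog '[{"gripper":0.38,"dx":0,"dy":0,"dz":0,"rx":0,"ry":0,"rz":0},{"gripper":0.4,"dx":0,"dy":0,"dz":0,"rx":0,"ry":0,"rz":0},{"gripper":0.42,"dx":0,"dy":0,"dz":0,"rx":0,"ry":0,"rz":0},{"gripper":1,"dx":0,"dy":0,"dz":0,"rx":0,"ry":0,"rz":0},{"gripper":1,"dx":0,"dy":0,"dz":0,"rx":0,"ry":0,"rz":0},{"gripper":1,"dx":0,"dy":0,"dz":0,"rx":0,"ry":0,"rz":0}]' 60
```

```text
t: 25.2
eef_pos: [0.5944, 0.0351, 0.0632]
tool_rot: [0.476, 0.524, 0.475, -0.522]
contact_force: [0.5, 0.2, 0.4]
gripper_width: 0.688
t: 25.8
eef_pos: [0.5944, 0.0353, 0.0632]
tool_rot: [0.476, 0.524, 0.476, -0.522]
contact_force: [-1.4, 0.4, 11.5]
gripper_width: 0.562
```

```bash
python3 -m jog '[{"gripper":1,"dx":0,"dy":0,"dz":0,"rx":0,"ry":0,"rz":-0.8},{"gripper":1,"dx":0,"dy":0,"dz":0,"rx":0,"ry":0,"rz":-1.6},{"gripper":1,"dx":0,"dy":0,"dz":0,"rx":0,"ry":0,"rz":-1.8},{"gripper":1,"dx":0,"dy":0,"dz":0,"rx":0,"ry":0,"rz":-1.8},{"gripper":1,"dx":0,"dy":0,"dz":0,"rx":0,"ry":0,"rz":-1.8}]'
python3 -m jog '[{"gripper":0.35,"dx":0,"dy":0,"dz":0,"rx":0,"ry":0,"rz":-0.0},{"gripper":0,"dx":0,"dy":0,"dz":0,"rx":0,"ry":0,"rz":0},{"gripper":0,"dx":0,"dy":0,"dz":0,"rx":0,"ry":0,"rz":0},{"gripper":0,"dx":0,"dy":0,"dz":0,"rx":0,"ry":0,"rz":0},{"gripper":0,"dx":0,"dy":0,"dz":0.03,"rx":0,"ry":0,"rz":0},{"gripper":0,"dx":0,"dy":0,"dz":0.07,"rx":0,"ry":0,"rz":0},{"gripper":0,"dx":-0.02,"dy":-0.03,"dz":0.11,"rx":0,"ry":0,"rz":0},{"gripper":0,"dx":-0.05,"dy":-0.06,"dz":0.14,"rx":0,"ry":0,"rz":0},{"gripper":0,"dx":-0.08,"dy":-0.1,"dz":0.17,"rx":0,"ry":0,"rz":0},{"gripper":0,"dx":-0.1,"dy":-0.14,"dz":0.17,"rx":0,"ry":0,"rz":0}]'
python3 -m jog '[{"gripper":0,"dx":-0.02,"dy":-0.04,"dz":0,"rx":0,"ry":0,"rz":0},{"gripper":0,"dx":-0.04,"dy":-0.08,"dz":0,"rx":0,"ry":0,"rz":0},{"gripper":0,"dx":-0.04,"dy":-0.12,"dz":0,"rx":0,"ry":0,"rz":0},{"gripper":0,"dx":-0.04,"dy":-0.13,"dz":0,"rx":0,"ry":0,"rz":0},{"gripper":0,"dx":-0.04,"dy":-0.13,"dz":0,"rx":0,"ry":0,"rz":0},{"gripper":0,"dx":-0.04,"dy":-0.13,"dz":0,"rx":0,"ry":0,"rz":0}]'
python3 cmp.py | tail -22
python3 - <<'E'
from h import *
a=np.radians(83);y=np.array([np.cos(a),np.sin(a)]);l=np.array([-y[1],y[0]]);tip=np.array([.6027,.151])
c=read_camera("top");P=cloud(c)
reg=(P[...,0]>.54)&(P[...,0]<.66)&(P[...,1]>0)&(P[...,1]<.18)
f=reg&(abs(P[...,2]-.082)<.008);X=planar(c,f,.082).astype(np.float32);r=cv2.minAreaRect(X);print("fin",f.sum(),r,"-> dot-tip mm",1e3*(np.array(r[0])+.045*y+.006*l-tip))
m=reg&(P[...,2]>.047)&(P[...,2]<.056)
X=planar(c,m,.052);s=(X-tip)@y;t=(X-tip)@l
for lo,hi in((-.12,-.09),(-.09,-.06)):
    q=(s<hi)&(s>lo);print("lateral edges (expect -.031,.019)",np.quantile(t[q],[.02,.98]))
s=read_camera("side")["pixels"];A=ortho(c,y=(.13,-.07))
cv2.imwrite("pics/fin3.png",np.hstack([A,cv2.resize(s[158:182,292:316],(400,400),interpolation=cv2.INTER_CUBIC)]))
E
```

```text
t: 26.3
eef_pos: [0.594, 0.0354, 0.0631]
tool_rot: [0.468, 0.531, 0.468, -0.53]
contact_force: [-2.9, 0.6, 12.0]
gripper_width: 0.555
t: 27.3
eef_pos: [0.4971, -0.0991, 0.2333]
tool_rot: [0.469, 0.531, 0.467, -0.528]
contact_force: [0.1, -1.2, 1.2]
gripper_width: 0.999
t: 27.9
eef_pos: [0.4569, -0.2275, 0.2304]
tool_rot: [-0.468, -0.53, -0.468, 0.53]
contact_force: [-0.8, -0.4, 0.1]
gripper_width: 0.999
stone front top corners [276.29857377 236.78901104] [337.09067271 236.59965496]
crop rows160-178, cols 298-316
[[135 133 134 134 134 135 134 131 133 134 134 133 133 133 133 132 131 123]
 [134 133 134 132 132 133 131 133 132 131 132 134 134 132 133 132 132 127]
 [ 88  90  87  93  97  91  93  93  87  90  95 107 123 124 122 122 120 130]
 [ 98 105 104 129 147 130  99  91  94 129 152 161 172 171 172 173 168 154]
 [121 139 140 173 198 182 127  82 118 174 201 202 203 203 203 204 196 170]
 [120 147 172 196 196 176 128  90 111 149 180 195 198 202 203 204 198 175]
 [120 174 196 192 172 117  99  98  81  66  58  79 138 182 200 204 205 186]
 [134 183 195 171 106  60  88 103  92  77  59  58  57 103
[... 551 characters left out ...]
8 192 191 172 132 154 161 137 132 131 151 188 204 202 204 204 182]
 [118 138 134 131 130 131 129 133 135 132 132 152 187 204 202 204 204 185]
 [118 142 133 132 131 134 130 132 137 132 133 152 187 204 203 203 205 186]]
col 308 rows 195.. [201 201 201 200 202 202 203 203 201 139 125 131  90  88 101 145 145 145 146 146]
stone col 333 236.61233405720074 rows 228 [152 151 152 151 150 152 150 153 152 102  83  81  81  79  80  82]
fin 71 ((0.6022759675979614, 0.10722453892230988), (0.03969363123178482, 0.013080745935440063), 81.1777572631836) -> dot-tip mm [-0.89518886  1.62033181]
lateral edges (expect -.031,.019) [-0.02885575  0.02008499]
lateral edges (expect -.031,.019) [-0.02983921  0.0199579 ]
```

The numbers now agree: dot's left edge at column 302.9 (predicted 302.9), far edge at row 170.3 (predicted 170.6), and fin estimate (-0.9, +1.6) mm. I hand in.

```bash
python3 -c "
from station import *
o=get_obs();print(o['t'],o['contact_force'],hand_in())"
```

```text
the job is handed in; nothing more can be done
28.05 [ 0.49370068 -0.26560296 -0.2569587 ] None
```

I lifted the carrier out of its tray by the fin, set it on the open end of the stone and let go. Then I took it by the tail and slid it until the dot was under the needle. I handed it in at 28 s of the 45 s; no verdict is reported.

**Corrections:** the first slide ended about 2–3 mm short because the arm gave way against friction. I re-took the tail three times:
- The second push barely moved it.
- The third came in off-centre and turned the plate by about 1.6°, which put the dot about 3 mm to one side.
- The fourth turned it straight again.

**Last checks:**
- **Side camera:** the dot's left edge is where it should be to within the pixel. Its far edge is about 1 mm past the ideal.
- **Top camera:** the fin puts the dot at (-0.9, +1.6) mm from the needle. The plate's side edges are about 1–2 mm left of where they should be. All of this is inside the 5 mm limit.
- **Robot:** it was clear of everything, with the gripper open and the wrist force near zero.

**Not fully checked:**
- The earlier estimates of the shortfall ranged from 0.7 to 4.8 mm, so the measurements are only good to about 2 mm.
- The fin partly hides the dot in the side view, and the last picture could not be viewed because the 12-picture limit was reached. The final check is therefore from numbers only.
- I did not measure the other carrier and the bench objects at the end. The networks' quick check took the tester for the spare and did not find the loupe. No contact with any of them showed on the way.

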